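# Level the tilt rig, inspect the valves at 35 degrees and pack them

### The arm

A 6-joint arm with a two-finger parallel gripper is mounted at the origin on the work surface. World frame = base frame: x ahead of the robot, y to its left, z up, the work surface at z = 0. Lengths are in m, angles in rad, forces in N, time in s.
With the tool pointing down it reaches from about 0.35 to 0.975 m from the base axis. Payload 4.9 kg.
Tool frame: the origin (TCP) lies at the very end of the fingers, on their centre line; the grasp point (between the pads) lies 19 mm behind it; z points along the fingers, y is the line along which they close (so a half turn about z gives the same grasp; the last joint's range is limited). The gripper opens to 85 mm and grips with 20 to 120 N. Pads are 22 mm wide; open, the fingers measure 114 mm over their backs; the gripper's body (76 mm by 85 mm) begins 54 mm behind the grasp point. The pads swing forward as they close: fully open they stand 13 mm farther back than shut.
Start: joints at [1.109, 0.053, 1.613, -0, 1.476, -0.119], TCP at [0.21, 0.589, 0.231] pointing down, gripper open.
Joint ranges: [-3.01, 3.01], [-1.01, 2.22], [0.06, 2.58], [-1.02, 4.17], [0.09, 2.62], [-3.14, 3.14]. Speed limits (rad/s): [2.57, 2.57, 3.14, 3.14, 3.14, 3.14].

### API

Orientations are given as a unit quaternion [w, x, y, z].
In Python, from plant import monitor, vision, manip gives the robot as it stands. The module is installed in compiled form; this text tells all that it offers.
- The arm moves only by the tool arm_command, never from a script. Its argument "rows" is a list of rows, each a list of 3 entries, a list of its own where there are three numbers: the finger opening in mm, from 0 to 85.4, then the shift along the world's x, y, z in units of 30 cm (1.0 is 30 cm), then the turn, a rotation vector about the world's x, y, z in units of pi/2 rad (1.0 is pi/2 rad). In form: [[claw, [x, y, z], [wx, wy, wz]], ...]. A call has 1 to 12 rows; each row is the pose to reach, as a shift and turn from the pose commanded when the call began; what a row does not reach only later rows make up. A row lasts 1/12 s, in which the tool goes at most 41.7 mm and 7.16 degrees, less where a joint would pass 70% of its speed; a pose out of reach is approached as far as the arm can. A call with a number of a shift or a turn outside -1 to 1 is refused whole. A call with a gripper value outside its range is refused whole. The fingers move at their own pace and stop on an object; the grip force is fixed at half the most. Time passes only in rows, so rows that repeat a pose let the fingers close. It gives the time, the measured TCP pose, the force, the opening and the grip force at its end, in the units of the state.
- monitor.state(): the state, without advancing time (a new reading comes with each control period).
- vision.grab_frame(name): name is "scene" or "top" or "wrist"; returns a dict with "color" (384x512x3 uint8, red, green, blue), "z_map" (384x512 float32, m along the optical axis (not along the pixel's ray), 0 where there is no reading), "mtx" (3x3 intrinsics, pixels), "k1" (the pictures are not rectified: a ray, as slopes to the right and down, at radius r is drawn at 1 + k1 r^2 times it, then the intrinsics apply), "R" (3x3) and "t" (3): a world point X has camera coordinates R X + t. Camera axes: x right, y down, z forward; pixel columns grow to the right and rows downward; lengths in m; the calibration is good to about 2 mm. A picture is of the moment at which its call begins.
- manip.job_done(): hands the job in; it is judged then, once.
The state is a dict: "time": time; "joint_pos": joint angles; "joint_vel": joint speeds; "joint_efforts": joint torques, N m; "tool_pos": TCP position; "tool_rot": TCP orientation; "contact_force": force on the tool from outside, world axes, zero at the start; "ft_torque": the same for the moment, N m; "gripper_width": opening from 0.0 (shut) to 1.0 (fully open); "grasp_force": force on a finger pad.
Only numpy, scipy, OpenCV 4.12 (cv2) and the standard library are available. Lean on these libraries where they do the work, as an engineer would, in place of code of your own. Each camera call takes 0.05 s, during which the arm holds its last target. There are 200 camera calls.

### The job

First turn the black knob on the inspection rig until its platform is level. Then stand all the brass-knobbed valves from the white pad in the rig's steel tray, and once all are in, lift the tray by its black handle to 35 degrees, keep it there for two seconds so that the inspection camera sees them, and bring it fully back down. Finally stand all the valves upright in the shallow blue tote in front of the robot beside the rig, leaving the platform level, the tray down and the other things on the bench where they are.

Things in the scene. Friction and masses are not known exactly. Their poses are not given: they have to be found in the camera images.
- valve1: one of up to 4 identical hand valves (2 or 3 present, the rest None), 0.18 kg: black block 50 (x) x 40 (y) x 30 mm high, a 20 mm brass port sticking out 7 mm at each x end; on top a brass hand knob, 24 mm diameter, 38 to 60 mm above the underside, on a thinner neck. Same after a half turn. Best gripped by the brass knob, 53 mm up. Origin: centre of the underside, z up
- valve2: one of up to 4 identical hand valves (2 or 3 present, the rest None), 0.18 kg: black block 50 (x) x 40 (y) x 30 mm high, a 20 mm brass port sticking out 7 mm at each x end; on top a brass hand knob, 24 mm diameter, 38 to 60 mm above the underside, on a thinner neck. Same after a half turn. Best gripped by the brass knob, 53 mm up. Origin: centre of the underside, z up
- valve3: one of up to 4 identical hand valves (2 or 3 present, the rest None), 0.18 kg: black block 50 (x) x 40 (y) x 30 mm high, a 20 mm brass port sticking out 7 mm at each x end; on top a brass hand knob, 24 mm diameter, 38 to 60 mm above the underside, on a thinner neck. Same after a half turn. Best gripped by the brass knob, 53 mm up. Origin: centre of the underside, z up
- valve4: one of up to 4 identical hand valves (2 or 3 present, the rest None), 0.18 kg: black block 50 (x) x 40 (y) x 30 mm high, a 20 mm brass port sticking out 7 mm at each x end; on top a brass hand knob, 24 mm diameter, 38 to 60 mm above the underside, on a thinner neck. Same after a half turn. Best gripped by the brass knob, 53 mm up. Origin: centre of the underside, z up
- tilt_knob (a joint): black bar knob on the aluminium gear block at the rig's left (+y) side: rad, 0 to 6.28, grows clockwise seen from above. Stiff (about 0.2 N m), stays where it is left. Each rad turned clockwise raises the platform's knob side by 0.04 rad
- tilt_knob_grip (a point): point on the knob's axis at the height to grip: the bar is 42 mm long, 14 mm thick and 32 mm high, its top is 7 mm above this point and the disc under the bar is 23 mm below it. The point turns with the knob; its x axis runs along the bar
- platform (a joint): roll of the aluminium platform about the rig's x axis: rad, 0 = level, negative = knob side low. It is driven by the knob only. When level its top is flush with the small brass level mark on the rig at the side away from the knob
- platform_mid (a point): centre of the top of the platform (200 x 200 x 12 mm plate, 51 mm above the bench, under the tray); its z axis is the plate's normal
- tray (a joint): tip angle of the steel tray on its hinge at the far (+x) edge: rad, 0 = down on the platform, grows as the handle (near edge) is lifted, at most 1.2. A stiff friction hinge: it stays where it is left; lifting takes 10 to 14 N at the handle
- tray_floor (a point): centre of the inner floor of the steel tray: inside 170 x 170 mm, walls 5 mm thick and 22 mm high, floor about 59 mm above the bench when level. x points from the handle to the hinge, z is the floor's normal
- tray_handle (a point): middle of the tray's black handle bar: 10 mm thick, 100 mm long, along the tray's y, 25 mm outside the near wall and 45 mm above the inner floor; point axes as tray_floor. It moves on an arc of 215 mm radius about tray_hinge
- tray_hinge (a point): point on the tray's hinge axis (along its y), 95 mm beyond tray_floor and 2 mm below the inner floor
- rig: the fixed inspection rig: grey base plate 290 x 305 x 15 mm with platform, tray, knob, and a small camera on a post (185 mm high) at its far right corner. Origin: on the bench under the platform's centre; x away from the robot
- tote_floor (a point): centre of the inner floor of the shallow blue tote with the grey liner: inside 250 (x) x 190 (y) mm, walls 5 mm thick and 50 mm high, floor 5 mm above the bench. It stands beside the rig, left or right, opposite the pad
- pad: white pad 260 (x) x 200 (y) x 4 mm on the bench on which the valves wait; fixed; origin under its centre
- bush: bystander: brass bush, 26 mm diameter, 22 mm high, on the pad; leave it
- washer: bystander: steel ring, 28 mm diameter, 6 mm high, on the pad; leave it
- oil: bystander: white bottle, 44 mm diameter, 110 mm high; leave it
- wrench: bystander: wrench lying on the bench; leave it
- driver: bystander: screwdriver lying on the bench; leave it
Things that resemble listed ones, but are neither listed nor needed, are in the scene too. Leave any pink or purple look-alike of the valve4 alone.

How it is judged:
On the way, in this order (a step that is already met when the one before it is completed fails the run):
1. the platform is level (angle between platform_mid's own z axis and vertical below 0.025 rad and value of joint tray below 0.05 rad), for 0.3 s.
2. all the valves stand in the tray, let go, on the level platform (all of step 1 and x of valve1 in the frame of tray_floor between -0.085 and 0.085 m and y of valve1 in the frame of tray_floor between -0.085 and 0.085 m and z of valve1 in the frame of tray_floor between -0.012 and 0.015 m and angle between the z axis of each of valve1, valve2, valve3, valve4 and the z axis of tray_floor, either way round below 0.25 rad and x of valve2 in the frame of tray_floor between -0.085 and 0.085 m and y of valve2 in the frame of tray_floor between -0.085 and 0.085 m and z of valve2 in the frame of tray_floor between -0.012 and 0.015 m and x of valve3 in the frame of tray_floor between -0.085 and 0.085 m and y of valve3 in the frame of tray_floor between -0.085 and 0.085 m and z of valve3 in the frame of tray_floor between -0.012 and 0.015 m and x of valve4 in the frame of tray_floor between -0.085 and 0.085 m and y of valve4 in the frame of tray_floor between -0.085 and 0.085 m and z of valve4 in the frame of tray_floor between -0.012 and 0.015 m and contact force between the fingers and valve1 below 0.2 N and contact force between the fingers and valve2 below 0.2 N and contact force between the fingers and valve3 below 0.2 N and contact force between the fingers and valve4 below 0.2 N and linear speed of each of valve1, valve2, valve3, valve4 below 0.03 m/s), for 0.2 s.
3. the tray is held at 35 degrees (within 6) with all the valves standing in it (x of valve1 in the frame of tray_floor between -0.085 and 0.085 m and y of valve1 in the frame of tray_floor between -0.085 and 0.085 m and z of valve1 in the frame of tray_floor between -0.012 and 0.015 m and angle between the z axis of each of valve1, valve2, valve3, valve4 and the z axis of tray_floor, either way round below 0.25 rad and x of valve2 in the frame of tray_floor between -0.085 and 0.085 m and y of valve2 in the frame of tray_floor between -0.085 and 0.085 m and z of valve2 in the frame of tray_floor between -0.012 and 0.015 m and x of valve3 in the frame of tray_floor between -0.085 and 0.085 m and y of valve3 in the frame of tray_floor between -0.085 and 0.085 m and z of valve3 in the frame of tray_floor between -0.012 and 0.015 m and x of valve4 in the frame of tray_floor between -0.085 and 0.085 m and y of valve4 in the frame of tray_floor between -0.085 and 0.085 m and z of valve4 in the frame of tray_floor between -0.012 and 0.015 m and angle between tray_floor's own z axis and vertical between 0.506 and 0.716 rad), for 1.5 s.
4. the tray is down again with all the valves standing in it (value of joint tray below 0.05 rad and x of valve1 in the frame of tray_floor between -0.085 and 0.085 m and y of valve1 in the frame of tray_floor between -0.085 and 0.085 m and z of valve1 in the frame of tray_floor between -0.012 and 0.015 m and angle between the z axis of each of valve1, valve2, valve3, valve4 and the z axis of tray_floor, either way round below 0.25 rad and x of valve2 in the frame of tray_floor between -0.085 and 0.085 m and y of valve2 in the frame of tray_floor between -0.085 and 0.085 m and z of valve2 in the frame of tray_floor between -0.012 and 0.015 m and x of valve3 in the frame of tray_floor between -0.085 and 0.085 m and y of valve3 in the frame of tray_floor between -0.085 and 0.085 m and z of valve3 in the frame of tray_floor between -0.012 and 0.015 m and x of valve4 in the frame of tray_floor between -0.085 and 0.085 m and y of valve4 in the frame of tray_floor between -0.085 and 0.085 m and z of valve4 in the frame of tray_floor between -0.012 and 0.015 m), for 0.2 s.
At the end, for the whole second after the job is handed in: All present valves stand upright (within 0.25 rad) on the floor of the blue tote, at rest; the platform is level within 0.025 rad and the tray is down within 0.05 rad (all of step 1 and x of valve1 in the frame of tote_floor between -0.125 and 0.125 m and y of valve1 in the frame of tote_floor between -0.095 and 0.095 m and z of valve1 in the frame of tote_floor between -0.012 and 0.015 m and angle between the z axis of each of valve1, valve2, valve3, valve4 and the z axis of tote_floor, either way round below 0.25 rad and x of valve2 in the frame of tote_floor between -0.125 and 0.125 m and y of valve2 in the frame of tote_floor between -0.095 and 0.095 m and z of valve2 in the frame of tote_floor between -0.012 and 0.015 m and x of valve3 in the frame of tote_floor between -0.125 and 0.125 m and y of valve3 in the frame of tote_floor between -0.095 and 0.095 m and z of valve3 in the frame of tote_floor between -0.012 and 0.015 m and x of valve4 in the frame of tote_floor between -0.125 and 0.125 m and y of valve4 in the frame of tote_floor between -0.095 and 0.095 m and z of valve4 in the frame of tote_floor between -0.012 and 0.015 m and linear speed of each of valve1, valve2, valve3, valve4 below 0.03 m/s); the robot touches nothing.
It fails at once if the bush or the washer on the pad is moved more than 7 cm (distance of any of bush, washer from where it was at the start of the episode above 0.07 m).
It fails at once if the bottle, wrench or screwdriver is moved more than 4 cm (distance of any of oil, wrench, driver from where it was at the start of the episode above 0.04 m).
Of valve1, valve2, valve3, valve4 only 2 to 3 are there at a start; the rules pass over those that are not, and their reading is None.
At some moment in a run one of valve1, valve2, valve3, valve4 may be knocked a few centimetres aside while the robot is not near it.
It also fails if it takes over 208 s, if anything falls off the work surface, if the arm or the gripper's body presses on something with over 40 N, if the wrist force passes 120 N, or if a joint passes its speed limit or range.

## Working session

There is one attempt and no reset: what is moved stays moved. The work goes in short steps, Python scripts to look and compute and a tool call to move; the robot and the scene stay as the last step left them, time stands still between calls to the robot, and variables do not carry over. Pictures are saved under pics/ and viewed, at most 14 in all, crops included, and the job is handed in when it is done.

Besides the shell and the picture viewer there is one more tool, called after "Request:" as name([rows], argument=value, ...), one row to a line, values as JSON. arm_command: Moves the arm, as the interface text tells. Shifts and turns lie within -1 to 1; 1 stands for 30 cm of shift or pi/2 rad of turn. Its arguments: {"type":"object","properties":{"rows":{"type":"array"}},"required":["rows"]}

```bash
mkdir -p pics
cat > h.py <<'E'
import numpy as np, cv2, json
from plant import monitor, vision, manip
def grab(n, save=None):
    f=vision.grab_frame(n)
    if save: cv2.imwrite('pics/'+save,cv2.cvtColor(f['color'],cv2.COLOR_RGB2BGR))
    return f
def ray(f,uv):
    uv=np.asarray(uv,float).reshape(-1,1,2)
    p=cv2.undistortPoints(uv,f['mtx'],np.array([f['k1'],0,0,0],float)).reshape(-1,2)
    d=np.c_[p,np.ones(len(p))]@np.asarray(f['R'])   # R^T d
    c=-np.asarray(f['R']).T@np.asarray(f['t'])
    return c,d
def onz(f,uv,z):
    c,d=ray(f,uv); return c+d*((z-c[2])/d[:,2])[:,None]
def depthpts(f):
    h,w=f['z_map'].shape
    u,v=np.meshgrid(np.arange(w),np.arange(h))
    c,d=ray(f,np.c_[u.ravel(),v.ravel()])
    return (c+d*f['z_map'].reshape(-1,1)).reshape(h,w,3)
def st():
    s=monitor.state()
    for k in('time','joint_pos','tool_pos','tool_rot','contact_force','gripper_width','grasp_force'): print(k,np.round(s[k],4))
E
python3 - <<'E'
from h import *
st()
for n in('top','scene','wrist'):
    f=grab(n,n+'0.png'); c,_=ray(f,[[256,192]]); print(n,np.round(c,3),f['k1'],np.round(f['mtx'],1).tolist(),(f['z_map']>0).mean())
a=cv2.imread('pics/top0.png');cv2.imwrite('pics/top0b.png',cv2.resize(a,(784,588),interpolation=cv2.INTER_CUBIC))
E
```

```text
time 0.0
joint_pos [ 1.109   0.0533  1.6143 -0.      1.476  -0.119 ]
tool_pos [0.2098 0.5881 0.2301]
tool_rot [-3.000e-04  1.706e-01  9.853e-01 -1.000e-03]
contact_force [-0.3918  0.114   0.4522]
gripper_width 0.9993
grasp_force 0.0
top [ 0.336 -0.075  1.74 ] 0.032235269910927684 [[497.0, 0.0, 251.5], [0.0, 497.0, 192.7], [0.0, 0.0, 1.0]] 0.9958546956380209
scene [ 1.214 -0.487  0.838] 0.027273792574816467 [[392.5, 0.0, 250.9], [0.0, 392.5, 185.8], [0.0, 0.0, 1.0]] 0.9951527913411459
wrist [0.135 0.616 0.372] -0.06971448429150177 [[302.7, 0.0, 258.9], [0.0, 302.7, 185.2], [0.0, 0.0, 1.0]] 0.9958038330078125
```

View pics/top0b.png

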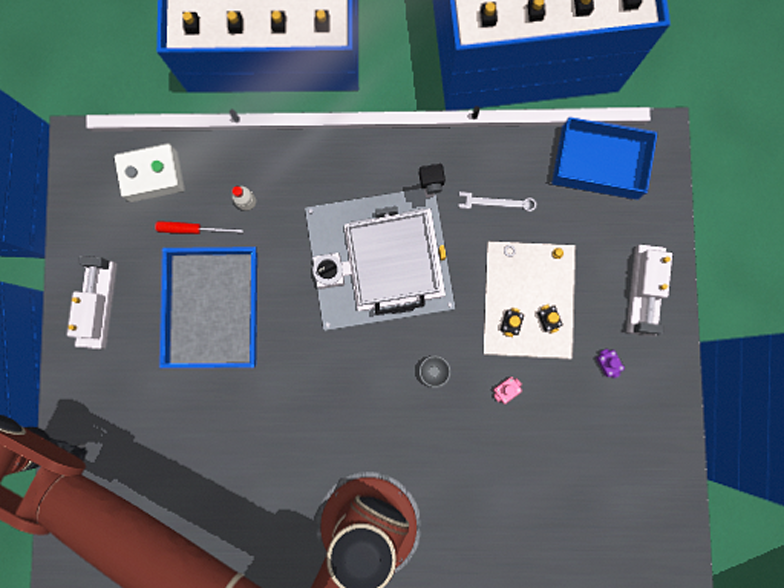

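View pics/scene0.png

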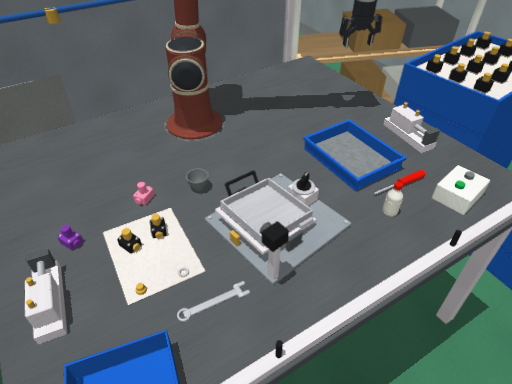

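The top view shows two valves on the pad (513,321 and 549,318 in the 1.53x picture), the tote with the grey liner (209,308), the rig (392,260) with its knob (326,269), the bush (558,253) and the washer (509,251). The pink and purple look-alikes are off the pad. The scene view agrees.

```bash
cat > m0.py <<'E'
from h import *
f=grab('top'); P=depthpts(f); s=784/512
hsv=cv2.cvtColor(f['color'],cv2.COLOR_RGB2HSV)
m=cv2.inRange(hsv,(12,120,120),(30,255,255))
n,l,stt,c=cv2.connectedComponentsWithStats(m)
for i in range(1,n):
    if stt[i,4]>=6 and c[i][1]>100 and 180<c[i][0]<400: print('brass',np.round(c[i],1),stt[i,4],'z',np.round(np.median(P[l==i][:,2]),3),np.round(onz(f,c[i],.064)[0],3))
# tote blue
m=cv2.inRange(hsv,(100,150,60),(125,255,255)); m[:, :90]=0;m[:150]=0;m[:,180:]=0
k=max(cv2.findContours(m,0,2)[0],key=cv2.contourArea); r=cv2.minAreaRect(k);b=cv2.boxPoints(r)
B=onz(f,b,.05);print('tote',np.round(B,3).tolist(),B.mean(0))
# knob etc. points
for nm,(u,v) in dict(knobdisc=(327,269),traymid=(392,260),plate=(320,300),bowl=(433,371),cam=(431,178)).items():
    print(nm,np.round(P[int(v/s),int(u/s)],3))
# black bar
z=P[...,2]
crop=(slice(160,192),slice(198,230))
print(np.round(z[crop][::3,::3]*1000).astype(int))
# tray height map
t=P[150:200,225:290]; q=t.reshape(-1,3)
wall=q[(q[:,2]>.072)&(q[:,2]<.095)]
r=cv2.minAreaRect(wall[:,:2].astype(np.float32)*1000);print('wall',r,cv2.boxPoints(r).round())
fl=q[(q[:,2]>.045)&(q[:,2]<.07)]
cc=np.array([392/s,260/s]); 
sub=P[int(cc[1])-15:int(cc[1])+15,int(cc[0])-15:int(cc[0])+15].reshape(-1,3)
A=np.c_[sub[:,:2]-sub[:,:2].mean(0),np.ones(len(sub))]; print('floor plane',np.linalg.lstsq(A,sub[:,2],rcond=None)[0],sub.mean(0))
E
python3 m0.py
python3 - <<'E'
import cv2
a=cv2.imread('pics/top0.png')[120:260,190:390]
cv2.imwrite('pics/c1.png',cv2.resize(a,(800,560),interpolation=cv2.INTER_CUBIC))
E
```

```text
brass [288.6 164.3] 29 z 0.049 [ 0.604 -0.167  0.064]
brass [364.2 164.9] 36 z 0.02 [ 0.599 -0.423  0.064]
brass [355.6 200.4] 11 z 0.027 [ 0.479 -0.391  0.064]
brass [336.2 202.1] 8 z 0.03 [ 0.473 -0.326  0.064]
brass [361.2 207.1] 42 z 0.063 [ 0.456 -0.409  0.064]
brass [336.  209.5] 44 z 0.062 [ 0.449 -0.324  0.064]
brass [361.9 215.4] 7 z 0.028 [ 0.428 -0.41   0.064]
brass [332.1 217.9] 12 z 0.027 [ 0.42  -0.311  0.064]
tote [[0.356, 0.462, 0.05], [0.624, 0.469, 0.05], [0.622, 0.251, 0.05], [0.354, 0.248, 0.05]] [0.48890358 0.35745466 0.05      ]
knobdisc [0.563 0.085 0.114]
traymid [ 0.59  -0.056  0.059]
plate [0.506 0.112 0.02 ]
bowl [ 0.341 -0.144  0.005]
cam [ 0.739 -0.138  0.193]
[[  6   5  11  15  21  19  11  16  21   8  68]
 [  3   4  23  17  13  12   8  22  14  16  41]
 [ -4   1  14   8  15  68  67  67   9  19  38]
 [ -4   0  60  65  62  73  66  64  34  18  36]
 [  3  -7  -3  62  76  98 102  67  68  33  43]
 [  3  -3  71 103 103 114  95  75  61  39  29]
 [ -1  -2  -1  74  96  63  79  78  71  42  38]
 [ -4  -1  -9  76  65  76  69  68  61   7  13]
 [  2  -2  -3  70  63  63  68  62  62  16  14]
 [  2   5   4  54  51  38  21  19  18  13  18]
 [  1  -3  -3  11  10  13   9  10  15  18   9]]
wall ((568.736572265625, -59.42913055419922), (159.98646545410156, 188.48619079589844), 5.235907554626465) [[ 480.   27.]
 [ 498. -161.]
 [ 657. -146.]
 [ 640.   42.]]
floor plane [-1.28470798 -0.18826515  0.06408006] [ 0.59079535 -0.05456585  0.06408006]
```

View pics/c1.png

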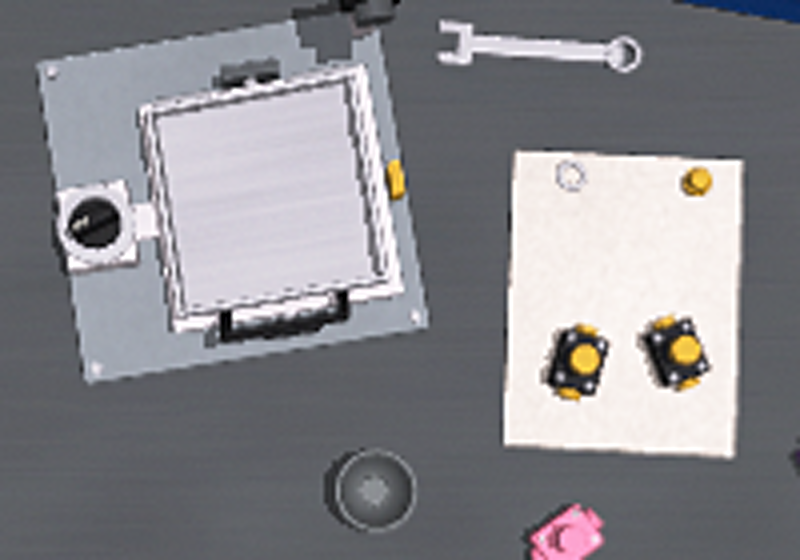

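Request:
arm_command([
  [60, [0.6, -0.97, 0.24], [0, 0, -0.34]],
  [60, [0.6, -0.97, 0.24], [0, 0, -0.34]],
  [60, [0.6, -0.97, 0.24], [0, 0, -0.34]],
  [60, [0.6, -0.97, 0.24], [0, 0, -0.34]],
  [60, [0.6, -0.97, 0.24], [0, 0, -0.34]],
  [60, [0.6, -0.97, 0.24], [0, 0, -0.34]],
  [60, [0.6, -0.97, 0.24], [0, 0, -0.34]],
  [60, [0.6, -0.97, 0.24], [0, 0, -0.34]],
  [60, [0.6, -0.97, 0.24], [0, 0, -0.34]],
  [60, [0.6, -0.97, 0.24], [0, 0, -0.34]],
])

```text
time: 1.03
tool_pos: [0.3921, 0.2951, 0.3046]
tool_rot: [0.001, 0.427, 0.904, 0.001]
contact_force: [-0.1, 0.8, 0.2]
gripper_width: 0.704
grasp_force: 0.0
```

Request:
arm_command([
  [60, [0.6, -0.97, 0], [0, 0, -0.34]],
  [60, [0.6, -0.97, 0], [0, 0, -0.34]],
  [60, [0.6, -0.97, 0], [0, 0, -0.34]],
  [60, [0.6, -0.97, 0], [0, 0, -0.34]],
  [60, [0.6, -0.97, 0], [0, 0, -0.34]],
  [60, [0.6, -0.97, 0], [0, 0, -0.34]],
  [60, [0.6, -0.97, 0], [0, 0, -0.34]],
  [60, [0.6, -0.97, 0], [0, 0, -0.34]],
  [60, [0.6, -0.97, 0], [0, 0, -0.34]],
  [60, [0.6, -0.97, 0], [0, 0, -0.34]],
  [60, [0.6, -0.97, 0], [0, 0, -0.34]],
])

```text
time: 1.95
tool_pos: [0.5698, 0.0076, 0.3026]
tool_rot: [-0.001, 0.648, 0.761, -0.0]
contact_force: [0.6, 0.3, -0.7]
gripper_width: 0.702
grasp_force: 0.0
```

Run:
```python
from h import *
st(); f=grab('wrist','w1.png'); print(ray(f,[[256,192]]))
np.savez('w1.npz',**f)
P=depthpts(f); np.save('P1.npy',P)
a=cv2.imread('pics/w1.png')
cv2.imwrite('pics/w1b.png',cv2.resize(a,(784,588)))
```

```text
time 1.95
joint_pos [-1.1770e-01 -1.0980e-01  1.6546e+00  9.0000e-04  1.5986e+00 -2.7770e-01]
tool_pos [0.5698 0.0076 0.3026]
tool_rot [-1.000e-03  6.483e-01  7.614e-01 -1.000e-04]
contact_force [ 0.6467  0.296  -0.6974]
gripper_width 0.702
grasp_force 0.0
(array([0.55723015, 0.08656482, 0.44459978]), array([[ 0.04233544, -0.32823028, -0.94396219]]))
```

View pics/w1b.png

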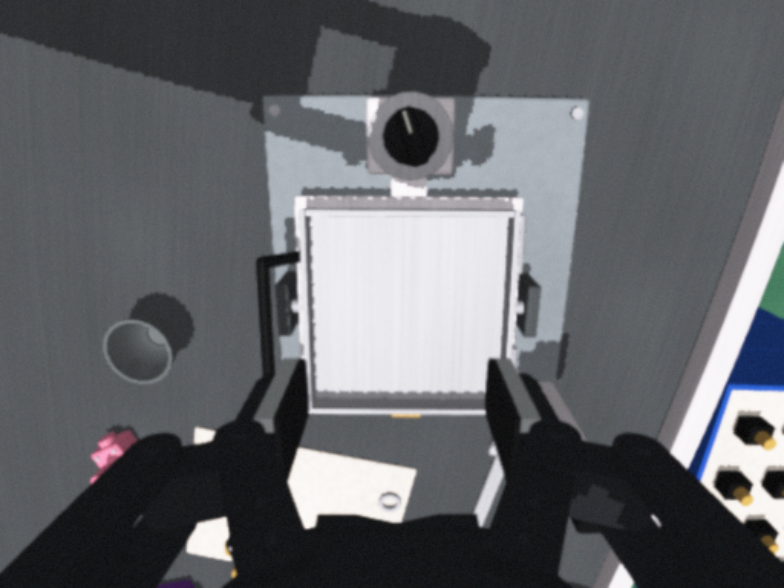

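The wrist view shows the knob at (410,135) with a pale pointer line from (404,110) to (410,133), and the tray at (410,300) with its handle at the left (265,310). Next come the bar's direction and the floor's roll.

```bash
cat > fit.py <<'E'
from h import *
def plane(q):
    k=np.ones(len(q),bool)
    for _ in range(6):
        c=np.median(q[k],0); A=np.c_[q[:,:2]-c[:2],np.ones(len(q))]
        p=np.linalg.lstsq(A[k],q[k,2],rcond=None)[0]; r=q[:,2]-A@p; sd=1.48*np.median(abs(r[k])); k=abs(r)<2.5*sd
    return c,p,sd,k.sum()
E
python3 - <<'E'
from fit import *
P=np.load('P1.npy'); f=dict(np.load('w1.npz')); s=784/512
def reg(x0,x1,y0,y1): return P[int(y0/s):int(y1/s),int(x0/s):int(x1/s)].reshape(-1,3)
print('floor',plane(reg(325,495,225,365)))
print('base left',plane(reg(470,575,110,180)))
print('bench',plane(reg(100,240,170,300)))
q=reg(360,460,85,190); 
for lo,hi in((.07,.085),(.085,.097),(.097,.12)):
    w=q[(q[:,2]>lo)&(q[:,2]<hi)]; print(lo,len(w),w.mean(0).round(4))
w=q[(q[:,2]>.092)]; ev,V=np.linalg.eigh(np.cov((w[:,:2]-w[:,:2].mean(0)).T)); print('bar',w.mean(0),np.sqrt(ev)*np.sqrt(12),np.degrees(np.arctan2(V[1,1],V[0,1])), np.percentile(w[:,2],[50,90]))
# pointer and corners
print('ptr',onz(f,np.array([[404,110],[410,133]])/s,.107).round(4).tolist())
print('base corners',onz(f,np.array([[265,97],[588,100]])/s,.015).round(4).tolist())
print('tray corners',onz(f,np.array([[299,200],[520,200],[310,411],[487,411]])/s,.081).round(4).tolist())
z=P[int(85/s):int(190/s):3,int(360/s):int(465/s):3,2];print((z*1000).round().astype(int))
a=cv2.imread('pics/w1.png')[50:130,225:310]
cv2.imwrite('pics/w1c.png',cv2.resize(a,(510,480),interpolation=cv2.INTER_CUBIC)*2)
E
```

```text
floor (array([ 0.58901412, -0.04514135,  0.05682214]), array([ 0.01636975, -0.10135788,  0.05682556]), np.float64(0.0007760221361061405), np.int64(10004))
base left (array([0.66806809, 0.09690485, 0.0143863 ]), array([0.00123601, 0.00050081, 0.01440037]), np.float64(0.0008583409853038647), np.int64(3113))
bench (array([ 0.34744595, -0.04115463, -0.00072276]), array([ 0.00062632, -0.00076039, -0.00070193]), np.float64(0.000826921634501428), np.int64(7486))
0.07 609 [0.5668 0.0865 0.0733]
0.085 1 [0.566  0.0739 0.0872]
0.097 501 [0.5672 0.0867 0.1029]
bar [0.56686555 0.08666711 0.11413085] [0.01467832 0.04009773] 118.59608087030772 [0.10307107 0.10432814]
ptr [[0.5595, 0.103, 0.107], [0.5662, 0.0886, 0.107]]
base corners [[0.4381, 0.0998, 0.015], [0.7187, 0.1435, 0.015]]
tray corners [[0.4894, 0.0255, 0.081], [0.6604, 0.0532, 0.081], [0.5172, -0.1638, 0.081], [0.6769, -0.138, 0.081]]
[[  0  -1  -1  -2  -2  -1  -1  -1   0   0   0  -2  -2   0   1   0  -1   0
   -1   1   0  -1   1]
 [  0   1  -2   1  -1  -2  -1  -2   1  -1  -2   0  -1  -1  -1  -2  -1  -1
   -1   0   0  -2  -2]
 [ -1   1  
[... 1326 characters left out ...]
 64  66  57  14  14]
 [ 14  15  58  65  66  64  66  73  73  73  75 102 104 104 103  65  65  65
   64  60  57  15  14]
 [ 16  15  60  59  65  64  65 445  66  73  73 101 103 103 102  67  64  64
   65  60  58  13  14]
 [ 14  15  59  60  59  66  64  66  66  66  65  64  66  65  66  66  64  66
   60  60  55  16  14]
 [ 14  14  58  59  58  59  66  66  66  65  67  64  65  67  64  64  65  58
   59  60  16  15  13]
 [ 15  14  14  15  14  15  15  36  66  65  65  67  66  66  64  16  15  13
   15  14  14  13  14]
 [ 13  14  14  14  14  16  14  35  36  35  35  36  35  37  35  14  13  15
   15  15  14  15  14]
 [ 13  14  14  15  14  13  14  37  36  36  36  36  36  37  35  17  14  14
   14  15  14  14  14]]
```

View pics/w1c.png

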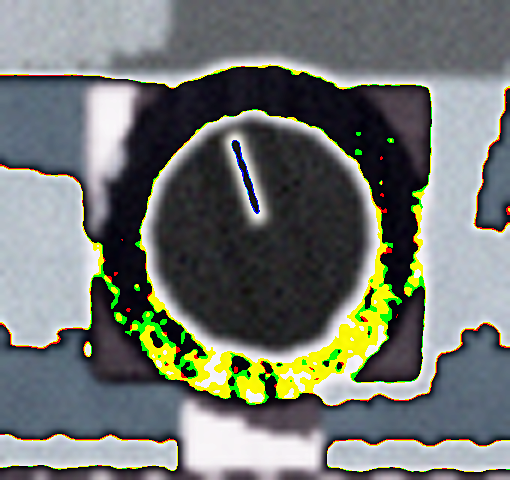

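Request:
arm_command([
  [40, [-0.01, 0.263, -0.2], [0, 0, 0.2]],
  [40, [-0.01, 0.263, -0.4], [0, 0, 0.2]],
  [40, [-0.01, 0.263, -0.4], [0, 0, 0.2]],
  [40, [-0.01, 0.263, -0.5], [0, 0, 0.2]],
  [40, [-0.01, 0.263, -0.56], [0, 0, 0.2]],
  [40, [-0.01, 0.263, -0.62], [0, 0, 0.2]],
  [40, [-0.01, 0.263, -0.68], [0, 0, 0.2]],
  [40, [-0.01, 0.263, -0.71], [0, 0, 0.2]],
  [40, [-0.01, 0.263, -0.738], [0, 0, 0.2]],
  [40, [-0.01, 0.263, -0.738], [0, 0, 0.2]],
])

```text
time: 2.83
tool_pos: [0.5658, 0.0866, 0.0807]
tool_rot: [-0.001, 0.521, 0.854, -0.001]
contact_force: [-0.5, -0.4, -0.0]
gripper_width: 0.473
grasp_force: 0.0
```

Request:
arm_command([
  [5, [0, 0, 0], [0, 0, 0]],
  [5, [0, 0, 0], [0, 0, 0]],
  [5, [0, 0, 0], [0, 0, 0]],
  [5, [0, 0, 0], [0, 0, 0]],
  [5, [0, 0, 0], [0, 0, 0]],
  [5, [0, 0, 0], [0, 0, 0]],
])

```text
time: 3.33
tool_pos: [0.5679, 0.0856, 0.0837]
tool_rot: [0.001, 0.521, 0.853, 0.001]
contact_force: [-3.0, 1.1, 5.8]
gripper_width: 0.148
grasp_force: 60.4
```

Request:
arm_command([
  [5, [0, 0, 0], [0, 0, -0.07]],
  [5, [0, 0, 0], [0, 0, -0.14]],
  [5, [0, 0, 0], [0, 0, -0.21]],
  [5, [0, 0, 0], [0, 0, -0.28]],
  [5, [0, 0, 0], [0, 0, -0.35]],
  [5, [0, 0, 0], [0, 0, -0.42]],
  [5, [0, 0, 0], [0, 0, -0.49]],
  [5, [0, 0, 0], [0, 0, -0.56]],
  [5, [0, 0, 0], [0, 0, -0.63]],
  [5, [0, 0, 0], [0, 0, -0.7]],
  [5, [0, 0, 0], [0, 0, -0.77]],
  [5, [0, 0, 0], [0, 0, -0.82]],
])

```text
time: 4.33
tool_pos: [0.5673, 0.0857, 0.0837]
tool_rot: [-0.0, 0.93, 0.367, 0.0]
contact_force: [-4.0, 1.1, 7.6]
gripper_width: 0.147
grasp_force: 60.8
```

Request:
arm_command([
  [5, [0, 0, 0], [0, 0, -0.07]],
  [5, [0, 0, 0], [0, 0, -0.14]],
  [5, [0, 0, 0], [0, 0, -0.21]],
  [5, [0, 0, 0], [0, 0, -0.28]],
  [5, [0, 0, 0], [0, 0, -0.35]],
  [5, [0, 0, 0], [0, 0, -0.42]],
  [5, [0, 0, 0], [0, 0, -0.49]],
  [5, [0, 0, 0], [0, 0, -0.56]],
  [5, [0, 0, 0], [0, 0, -0.63]],
  [5, [0, 0, 0], [0, 0, -0.7]],
  [5, [0, 0, 0], [0, 0, -0.77]],
  [5, [0, 0, 0], [0, 0, -0.815]],
])

```text
time: 5.33
tool_pos: [0.5672, 0.0862, 0.0837]
tool_rot: [-0.001, 0.965, -0.261, -0.0]
contact_force: [-5.3, 3.3, 7.5]
gripper_width: 0.15
grasp_force: 60.8
```

Request:
arm_command([
  [5, [0, 0, 0], [0, 0, 0]],
  [5, [0, 0, 0], [0, 0, 0]],
  [50, [0, 0, 0], [0, 0, 0]],
  [50, [0, 0, 0], [0, 0, 0]],
  [50, [0, 0, 0.1], [0, 0, 0]],
  [50, [0, 0, 0.2], [0, 0, 0]],
  [50, [-0.1, -0.05, 0.34], [0, 0, 0.08]],
  [50, [-0.1, -0.1, 0.48], [0, 0, 0.16]],
  [50, [-0.1, -0.15, 0.62], [0, 0, 0.24]],
  [50, [-0.1, -0.2, 0.76], [0, 0, 0.32]],
  [50, [-0.1, -0.2, 0.76], [0, 0, 0.4]],
  [50, [-0.1, -0.2, 0.76], [0, 0, 0.4]],
])

```text
time: 6.33
tool_pos: [0.5396, 0.0238, 0.3171]
tool_rot: [0.001, 0.999, 0.053, 0.006]
contact_force: [0.2, -0.1, 1.2]
gripper_width: 0.586
grasp_force: 0.0
```

Run:
```python
from fit import *
st(); f=grab('wrist','w2.png'); P=depthpts(f); np.save('P2.npy',P); np.savez('w2.npz',**f)
a=cv2.imread('pics/w2.png')
cv2.imwrite('pics/w2b.png',cv2.resize(a,(784,588)))
q=P.reshape(-1,3); c=np.array([.589,-.045]); m=(np.abs(q[:,:2]-c)<.05).all(1)&(q[:,2]>.03)&(q[:,2]<.08)
print(plane(q[m]))
```

```text
time 6.3333
joint_pos [-9.3400e-02 -1.9560e-01  1.7075e+00 -7.0000e-04  1.6174e+00  1.3712e+00]
tool_pos [0.5396 0.0238 0.3171]
tool_rot [0.0012 0.9986 0.0531 0.006 ]
contact_force [ 0.2361 -0.134   1.212 ]
gripper_width 0.5858
grasp_force 0.0
(array([ 0.59121199, -0.04441561,  0.05838137]), array([-0.00039422,  0.00167991,  0.05838171]), np.float64(0.0007877020376840987), np.int64(5742))
```

View pics/w2b.png

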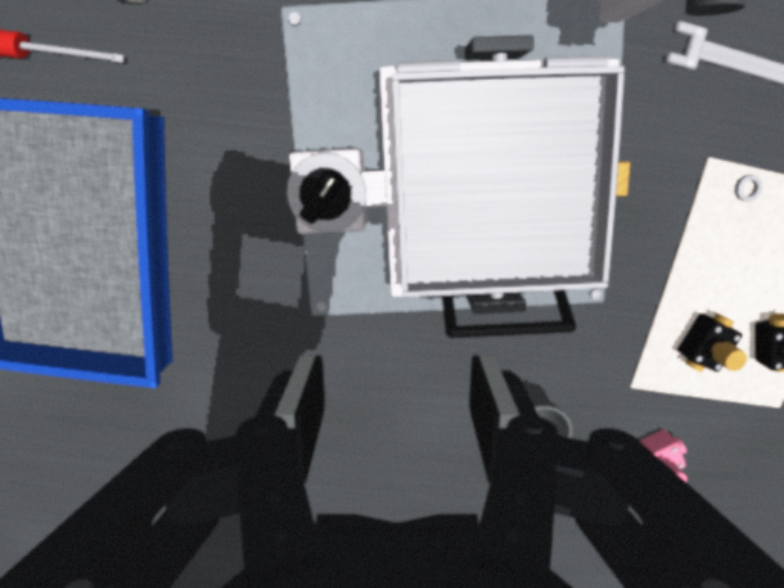

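The platform is level (slope 0.002). In this view the tray is at (500,180), the handle bar at (510,328), one valve at (712,343) and part of the tote at the left. I'll measure the tray and handle, then hover over the valves.

Run:
```python
from h import *
P=np.load('P2.npy'); q=P.reshape(-1,3)
m=(q[:,2]>.076)&(q[:,2]<.086)&(np.abs(q[:,0]-.589)<.13)&(np.abs(q[:,1]+.045)<.12)
w=q[m][:,:2]; c=np.median(w,0)
r=cv2.minAreaRect((w*1000).astype(np.float32)); print('wall',r,m.sum())
m=(q[:,2]>.095)&(q[:,2]<.112)&(q[:,0]>.42)&(q[:,0]<.52)&(q[:,1]>-.13)&(q[:,1]<.04)
w=q[m]; print('handle',m.sum(),w.mean(0).round(4),np.percentile(w[:,2],[5,50,95]).round(4)); print(cv2.minAreaRect((w[:,:2]*1000).astype(np.float32)))
```

```text
wall ((580.126708984375, -40.50666046142578), (195.6849365234375, 226.6188507080078), 8.442536354064941) 2795
handle 726 [ 0.4785 -0.0757  0.106 ] [0.098 0.107 0.109]
((479.7077941894531, -77.40131378173828), (16.767173767089844, 107.83566284179688), 8.92564582824707)
```

Request:
arm_command([
  [60, [-0.35, -0.95, -0.1], [0, 0, -0.02]],
  [60, [-0.35, -0.95, -0.1], [0, 0, -0.02]],
  [60, [-0.35, -0.95, -0.1], [0, 0, -0.02]],
  [60, [-0.35, -0.95, -0.1], [0, 0, -0.02]],
  [60, [-0.35, -0.95, -0.1], [0, 0, -0.02]],
  [60, [-0.35, -0.95, -0.1], [0, 0, -0.02]],
  [60, [-0.35, -0.95, -0.1], [0, 0, -0.02]],
  [60, [-0.35, -0.95, -0.1], [0, 0, -0.02]],
  [60, [-0.35, -0.95, -0.1], [0, 0, -0.02]],
  [60, [-0.35, -0.95, -0.1], [0, 0, -0.02]],
  [60, [-0.35, -0.95, -0.1], [0, 0, -0.02]],
])

```text
time: 7.3
tool_pos: [0.4321, -0.2584, 0.2785]
tool_rot: [-0.001, 0.999, 0.037, -0.001]
contact_force: [-0.7, 0.6, -0.2]
gripper_width: 0.703
grasp_force: 0.0
```

```bash
cat > valves.py <<'E'
from h import *
import sys
st(); f=grab('wrist',sys.argv[1]+'.png'); P=depthpts(f)
hsv=cv2.cvtColor(f['color'],cv2.COLOR_RGB2HSV)
m=cv2.inRange(hsv,(12,110,90),(32,255,255)); z0=float(sys.argv[2]) # floor height
n,l,s_,c=cv2.connectedComponentsWithStats(m)
for i in range(1,n):
    if s_[i,4]<25: continue
    w=P[l==i]; z=np.median(w[:,2])
    t=w[w[:,2]>z0+.056]
    print('px',c[i].round(),s_[i,4],'med',np.median(w,0).round(4),'top',len(t),t.mean(0).round(4) if len(t) else '', 'hsv',np.median(hsv[l==i],0))
    if len(t)>30:
        # block: points near the knob at block top height
        q=P.reshape(-1,3); k=t.mean(0)
        b=q[(np.hypot(*(q[:,:2]-k[:2]).T)<.045)&(abs(q[:,2]-(z0+.029))<.004)]
        print('   knob circle',cv2.minEnclosingCircle((t[:,:2]*1000).astype(np.float32)),' block',cv2.minAreaRect((b[:,:2]*1000).astype(np.float32)))
E
python3 valves.py w3 0.003
```

```text
time 7.3
joint_pos [-6.8720e-01 -2.6570e-01  1.8295e+00  5.0000e-04  1.5800e+00  8.1010e-01]
tool_pos [ 0.4321 -0.2584  0.2785]
tool_rot [-9.000e-04  9.993e-01  3.670e-02 -6.000e-04]
contact_force [-0.732   0.5829 -0.2255]
gripper_width 0.7026
grasp_force 0.0
px [196.   4.] 130 med [ 0.5959 -0.1758  0.0488] top 0  hsv [ 19. 146. 168.]
px [411.  21.] 334 med [ 0.6053 -0.4309  0.0206] top 0  hsv [ 19. 147. 175.]
px [371. 119.] 104 med [ 0.4833 -0.3988  0.0271] top 1 [ 0.5117 -0.2524  0.4204] hsv [ 19. 147. 171.]
px [320. 120.] 76 med [ 0.4767 -0.3325  0.0272] top 1 [ 0.5117 -0.2524  0.4204] hsv [ 20. 144. 203.]
px [316. 145.] 341 med [ 0.451  -0.3249  0.0632] top 302 [ 0.4508 -0.3245  0.068 ] hsv [ 21. 140. 232.]
   knob circle ((477.07672119140625, -293.3970642089844), 53.67110824584961)  block ((449.736572265625, -326.0701904296875), (40.05223846435547, 64.21709442138672), 73.15528106689453)
px [385. 144.] 343 med [ 0.4579 -0.4085  0.0629] top 292 [ 0.4574 -0.4094  0.063 ] hsv [ 21. 142. 230.]
   knob circle ((457.3485412597656, -410.344970703125), 11.792852401733398)  block ((456.52728271484375, -410.498779296875), (64.07044219970703, 40.426998138427734), 20.95528221130371)
px [303. 159.] 56 med [ 0.4238 -0.3166  0.0276] top 0  hsv [ 19.5 144.  200.5]
px [379. 160.] 47 med [ 0.4301 -0.4191  0.0276] top 0  hsv [ 20. 144. 203.]
```

View pics/w3.png

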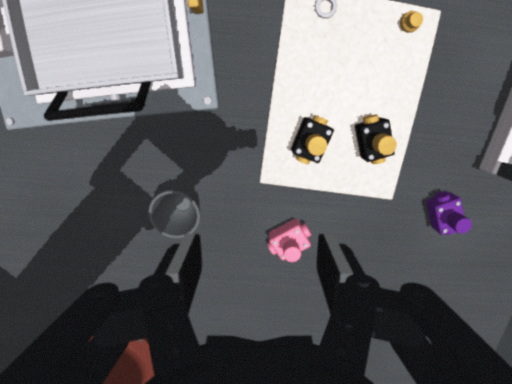

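Request:
arm_command([
  [50, [0.06, -0.224, -0.1], [0, 0, -0.233]],
  [50, [0.06, -0.224, -0.2], [0, 0, -0.233]],
  [50, [0.06, -0.224, -0.3], [0, 0, -0.233]],
  [50, [0.06, -0.224, -0.42], [0, 0, -0.233]],
  [50, [0.06, -0.224, -0.52], [0, 0, -0.233]],
  [50, [0.06, -0.224, -0.62], [0, 0, -0.233]],
  [50, [0.06, -0.224, -0.7], [0, 0, -0.233]],
  [50, [0.06, -0.224, -0.76], [0, 0, -0.233]],
  [50, [0.06, -0.224, -0.795], [0, 0, -0.233]],
  [50, [0.06, -0.224, -0.795], [0, 0, -0.233]],
])

```text
time: 8.18
tool_pos: [0.4492, -0.3241, 0.0385]
tool_rot: [-0.002, 0.989, -0.145, -0.002]
contact_force: [-0.4, -0.3, 0.3]
gripper_width: 0.589
grasp_force: 0.0
```

Request:
arm_command([
  [10, [0, 0, 0], [0, 0, 0]],
  [10, [0, 0, 0], [0, 0, 0]],
  [10, [0, 0, 0], [0, 0, 0]],
  [10, [0, 0, 0], [0, 0, 0]],
  [10, [0, 0, 0], [0, 0, 0]],
  [10, [0, 0, 0.05], [0, 0, 0]],
  [10, [0, 0, 0.12], [0, 0, 0]],
  [10, [0, 0, 0.24], [0, 0, 0]],
  [10, [0, 0, 0.36], [0, 0, 0]],
  [10, [0, 0, 0.48], [0, 0, 0]],
  [10, [0, 0, 0.48], [0, 0, 0]],
])

```text
time: 9.1
tool_pos: [0.4533, -0.3298, 0.1948]
tool_rot: [0.004, 0.989, -0.146, 0.006]
contact_force: [1.3, -0.9, 0.4]
gripper_width: 0.256
grasp_force: 58.9
```

Run:
```python
from h import *
st(); P=np.load('P2.npy'); q=P.reshape(-1,3)
a=np.radians(8.9); R=np.array([[np.cos(a),np.sin(a)],[-np.sin(a),np.cos(a)]]); c=np.array([.593,-.0596])
l=(q[:,:2]-c)@R.T
m=(q[:,2]>.077)&(q[:,2]<.084)
bins=np.arange(-.110,.112,.002)
for ax in(0,1):
    k=m&(abs(l[:,1-ax])<.07)&(abs(l[:,ax])<.11); h,_=np.histogram(l[k,ax],bins)
    print([(round(1000*b),int(n)) for b,n in zip(bins,h) if n>8])
```

```text
time 9.1
joint_pos [-7.6180e-01 -8.5500e-02  1.8110e+00 -1.0000e-04  1.4011e+00  1.1017e+00]
tool_pos [ 0.4533 -0.3298  0.1948]
tool_rot [ 0.0044  0.9893 -0.1458  0.0061]
contact_force [ 1.3474 -0.89    0.4399]
gripper_width 0.2562
grasp_force 58.8864
[(-102, 9), (-100, 24), (-98, 25), (-96, 17), (-94, 55), (-92, 155), (-90, 205), (-88, 43), (80, 10), (82, 228), (84, 218), (86, 119)]
[(-92, 108), (-90, 180), (-88, 260), (-86, 24), (82, 34), (84, 180), (86, 187), (88, 61)]
```

Request:
arm_command([
  [10, [0, 0, 0], [0, 0, 0]],
  [10, [0, 0, 0], [0, 0, 0]],
  [10, [0, 0, 0], [0, 0, 0]],
])

```text
time: 9.35
tool_pos: [0.4489, -0.3257, 0.1828]
tool_rot: [-0.001, 0.989, -0.146, -0.002]
contact_force: [0.0, 0.4, -2.7]
gripper_width: 0.256
grasp_force: 58.9
```

Request:
arm_command([
  [10, [0.05, 0.1, 0.05], [0, 0, 0.03]],
  [10, [0.11, 0.2, 0.05], [0, 0, 0.1]],
  [10, [0.17, 0.3, 0.05], [0, 0, 0.16]],
  [10, [0.23, 0.4, 0.05], [0, 0, 0.22]],
  [10, [0.28, 0.5, 0.05], [0, 0, 0.286]],
  [10, [0.34, 0.6, 0.05], [0, 0, 0.286]],
  [10, [0.4, 0.7, 0.05], [0, 0, 0.286]],
  [10, [0.45, 0.8, 0.05], [0, 0, 0.286]],
  [10, [0.5, 0.9, 0.05], [0, 0, 0.286]],
  [10, [0.5, 0.9, 0.05], [0, 0, 0.286]],
])

```text
time: 10.18
tool_pos: [0.6005, -0.0515, 0.1975]
tool_rot: [-0.002, 0.997, 0.081, -0.002]
contact_force: [-0.8, -0.2, -1.3]
gripper_width: 0.253
grasp_force: 59.3
```

Request:
arm_command([
  [10, [0.109, 0.137, 0], [0, 0, 0]],
  [10, [0.109, 0.137, 0], [0, 0, 0]],
  [10, [0.109, 0.137, 0], [0, 0, 0]],
  [10, [0.109, 0.137, -0.08], [0, 0, 0]],
  [10, [0.109, 0.137, -0.16], [0, 0, 0]],
  [10, [0.109, 0.137, -0.23], [0, 0, 0]],
  [10, [0.109, 0.137, -0.28], [0, 0, 0]],
  [10, [0.109, 0.137, -0.32], [0, 0, 0]],
  [10, [0.109, 0.137, -0.335], [0, 0, 0]],
  [10, [0.109, 0.137, -0.335], [0, 0, 0]],
  [10, [0.109, 0.137, -0.335], [0, 0, 0]],
])

```text
time: 11.1
tool_pos: [0.6331, -0.0161, 0.1004]
tool_rot: [0.0, 0.997, 0.078, 0.0]
contact_force: [0.4, -0.2, -1.1]
gripper_width: 0.255
grasp_force: 59.7
```

Request:
arm_command([
  [10, [0, 0, 0], [0, 0, 0]],
  [10, [0, 0, -0.006], [0, 0, 0]],
  [10, [0, 0, -0.006], [0, 0, 0]],
  [10, [0, 0, -0.006], [0, 0, 0]],
])

```text
time: 11.43
tool_pos: [0.6332, -0.0158, 0.0986]
tool_rot: [0.0, 0.997, 0.078, 0.001]
contact_force: [0.4, -0.7, -0.5]
gripper_width: 0.255
grasp_force: 59.8
```

Request:
arm_command([
  [48, [0, 0, 0], [0, 0, 0]],
  [48, [0, 0, 0], [0, 0, 0]],
  [48, [0, 0, 0], [0, 0, 0]],
  [48, [0, 0, 0], [0, 0, 0]],
  [48, [0, 0, 0.08], [0, 0, 0]],
  [48, [0, 0, 0.2], [0, 0, 0]],
  [48, [0, 0, 0.33], [0, 0, 0]],
  [48, [-0.06, -0.12, 0.4], [0, 0, 0]],
  [48, [-0.12, -0.24, 0.45], [0, 0, 0.06]],
  [48, [-0.18, -0.37, 0.45], [0, 0, 0.134]],
  [48, [-0.24, -0.49, 0.45], [0, 0, 0.134]],
  [48, [-0.29, -0.6, 0.45], [0, 0, 0.134]],
])

```text
time: 12.43
tool_pos: [0.545, -0.1969, 0.2342]
tool_rot: [0.001, 0.983, 0.183, 0.001]
contact_force: [0.5, -1.1, -0.4]
gripper_width: 0.563
grasp_force: 0.0
```

Request:
arm_command([
  [48, [-0.06, -0.12, 0], [0, 0, 0]],
  [48, [-0.12, -0.23, 0], [0, 0, 0]],
  [48, [-0.18, -0.35, 0], [0, 0, 0]],
  [48, [-0.2, -0.45, 0], [0, 0, 0]],
  [48, [-0.2, -0.55, 0], [0, 0, 0]],
  [48, [-0.2, -0.55, 0], [0, 0, 0]],
  [48, [-0.2, -0.55, 0], [0, 0, 0]],
])

```text
time: 13.02
tool_pos: [0.4853, -0.3618, 0.2329]
tool_rot: [-0.0, 0.983, 0.181, -0.0]
contact_force: [-0.3, -0.3, -0.0]
gripper_width: 0.561
grasp_force: 0.0
```

```bash
python3 valves.py w4 0.003
python3 - <<'E'
import numpy as np
from h import *
f=grab('top','t4.png'); a=cv2.imread('pics/t4.png')[120:260,190:390]
cv2.imwrite('pics/t4b.png',np.hstack([cv2.resize(a,(400,300),interpolation=cv2.INTER_CUBIC),cv2.resize(cv2.imread('pics/w4.png'),(400,300))]))
E
```

```text
time 13.0167
joint_pos [-7.6370e-01  5.8000e-03  1.6581e+00  3.0000e-04  1.4783e+00  4.4240e-01]
tool_pos [ 0.4853 -0.3618  0.2329]
tool_rot [-3.000e-04  9.834e-01  1.814e-01 -0.000e+00]
contact_force [-0.3256 -0.3447 -0.0325]
gripper_width 0.5609
grasp_force 0.0
px [132.   2.] 36 med [ 0.5945 -0.178   0.0275] top 0  hsv [ 19.  149.   99.5]
px [356.  80.] 366 med [ 0.6058 -0.4318  0.0231] top 2 [ 0.5597 -0.333   0.3749] hsv [ 20. 144. 196.]
px [289. 170.] 136 med [ 0.4841 -0.4004  0.0258] top 0  hsv [ 19. 148. 171.]
px [291. 203.] 459 med [ 0.4579 -0.4103  0.0628] top 345 [ 0.4574 -0.41    0.0631] hsv [ 20. 143. 228.]
   knob circle ((456.4267883300781, -410.6368103027344), 12.145773887634277)  block ((456.1573486328125, -410.88330078125), (63.68599319458008, 40.18436813354492), 20.570409774780273)
px [507. 234.] 79 med [ 0.5197 -0.6362  0.0971] top 79 [ 0.5191 -0.6364  0.0959] hsv [ 19. 148.  96.]
   knob circle ((517.802978515625, -637.8849487304688), 5.565682411193848)  block ((508.99310302734375, -611.7448120117188), (83.03052520751953, 36.144561767578125), 27.481407165527344)
```

View pics/t4b.png

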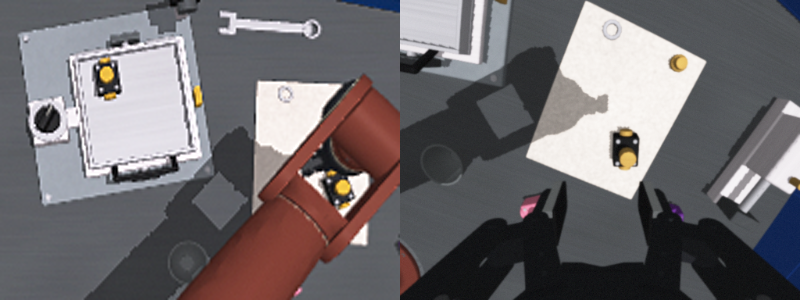

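Valve A stands in the tray at (107,78) in the left panel, and valve B is still on the pad at (0.457,-0.410).

Request:
arm_command([
  [48, [-0.05, -0.08, -0.05], [0, 0, 0]],
  [48, [-0.095, -0.162, -0.12], [0, 0, 0]],
  [48, [-0.095, -0.162, -0.24], [0, 0, 0]],
  [48, [-0.095, -0.162, -0.36], [0, 0, 0]],
  [48, [-0.095, -0.162, -0.46], [0, 0, 0]],
  [48, [-0.095, -0.162, -0.55], [0, 0, 0]],
  [48, [-0.095, -0.162, -0.61], [0, 0, 0]],
  [48, [-0.095, -0.162, -0.643], [0, 0, 0]],
  [48, [-0.095, -0.162, -0.643], [0, 0, 0]],
  [48, [-0.095, -0.162, -0.643], [0, 0, 0]],
])

```text
time: 13.95
tool_pos: [0.4579, -0.4086, 0.0407]
tool_rot: [0.0, 0.983, 0.183, 0.0]
contact_force: [-0.2, -0.7, 0.4]
gripper_width: 0.561
grasp_force: 0.0
```

Request:
arm_command([
  [10, [0, 0, 0], [0, 0, 0]],
  [10, [0, 0, 0], [0, 0, 0]],
  [10, [0, 0, 0], [0, 0, 0]],
  [10, [0, 0, 0], [0, 0, 0]],
  [10, [0, 0, 0], [0, 0, 0]],
  [10, [0, 0, 0.05], [0, 0, 0]],
  [10, [0, 0, 0.12], [0, 0, 0]],
  [10, [0, 0, 0.24], [0, 0, 0]],
  [10, [0, 0, 0.36], [0, 0, 0]],
  [10, [0, 0, 0.48], [0, 0, 0]],
  [10, [0, 0, 0.54], [0, 0, 0]],
  [10, [0, 0, 0.54], [0, 0, 0]],
])

```text
time: 14.95
tool_pos: [0.4592, -0.4114, 0.209]
tool_rot: [0.005, 0.983, 0.183, 0.003]
contact_force: [0.3, -1.8, -0.5]
gripper_width: 0.251
grasp_force: 59.2
```

Request:
arm_command([
  [10, [0, 0, 0], [0, 0, 0]],
  [10, [0, 0, 0], [0, 0, 0]],
])

```text
time: 15.12
tool_pos: [0.4564, -0.4082, 0.1997]
tool_rot: [-0.002, 0.983, 0.183, -0.001]
contact_force: [0.0, -0.6, -2.5]
gripper_width: 0.258
grasp_force: 59.2
```

Request:
arm_command([
  [10, [0.05, 0.09, 0], [0, 0, -0.03]],
  [10, [0.11, 0.19, 0], [0, 0, -0.07]],
  [10, [0.17, 0.29, 0], [0, 0, -0.134]],
  [10, [0.23, 0.39, 0], [0, 0, -0.134]],
  [10, [0.29, 0.49, 0], [0, 0, -0.134]],
  [10, [0.35, 0.59, 0], [0, 0, -0.134]],
  [10, [0.41, 0.69, 0], [0, 0, -0.134]],
  [10, [0.47, 0.79, 0], [0, 0, -0.134]],
  [10, [0.53, 0.89, 0], [0, 0, -0.134]],
  [10, [0.58, 0.98, 0], [0, 0, -0.134]],
  [10, [0.6, 1.0, 0], [0, 0, -0.134]],
  [10, [0.6, 1.0, 0], [0, 0, -0.134]],
])

```text
time: 16.12
tool_pos: [0.6368, -0.1068, 0.1987]
tool_rot: [-0.001, 0.997, 0.08, -0.002]
contact_force: [0.1, -0.0, -2.3]
gripper_width: 0.259
grasp_force: 59.3
```

Request:
arm_command([
  [10, [0.023, 0.053, 0], [0, 0, 0]],
  [10, [0.023, 0.053, 0], [0, 0, 0]],
  [10, [0.023, 0.053, -0.07], [0, 0, 0]],
  [10, [0.023, 0.053, -0.15], [0, 0, 0]],
  [10, [0.023, 0.053, -0.23], [0, 0, 0]],
  [10, [0.023, 0.053, -0.29], [0, 0, 0]],
  [10, [0.023, 0.053, -0.325], [0, 0, 0]],
  [10, [0.023, 0.053, -0.345], [0, 0, 0]],
  [10, [0.023, 0.053, -0.345], [0, 0, 0]],
  [10, [0.023, 0.053, -0.345], [0, 0, 0]],
  [10, [0.023, 0.053, -0.345], [0, 0, 0]],
])

```text
time: 17.03
tool_pos: [0.6444, -0.094, 0.0993]
tool_rot: [0.0, 0.997, 0.078, 0.001]
contact_force: [0.3, 1.1, -1.9]
gripper_width: 0.254
grasp_force: 59.3
```

Request:
arm_command([
  [10, [0, 0, -0.006], [0, 0, 0]],
  [10, [0, 0, -0.01], [0, 0, 0]],
  [10, [0, 0, -0.01], [0, 0, 0]],
])

```text
time: 17.28
tool_pos: [0.6448, -0.0938, 0.0977]
tool_rot: [0.001, 0.997, 0.078, 0.001]
contact_force: [-2.4, -0.8, 3.3]
gripper_width: 0.252
grasp_force: 60.1
```

Request:
arm_command([
  [48, [0, 0, 0], [0, 0, 0]],
  [48, [0, 0, 0], [0, 0, 0]],
  [48, [0, 0, 0], [0, 0, 0]],
  [48, [0, 0, 0.02], [0, 0, 0]],
  [48, [0, 0, 0.1], [0, 0, 0]],
  [48, [0, 0, 0.22], [0, 0, 0]],
  [48, [0, 0, 0.34], [0, 0, 0]],
  [48, [-0.1, 0, 0.4], [0, 0, 0.07]],
  [48, [-0.2, 0.05, 0.4], [0, 0, 0.14]],
  [48, [-0.3, 0.05, 0.4], [0, 0, 0.21]],
  [48, [-0.42, 0.05, 0.4], [0, 0, 0.28]],
  [48, [-0.54, 0.05, 0.4], [0, 0, 0.35]],
])

```text
time: 18.28
tool_pos: [0.4809, -0.0779, 0.216]
tool_rot: [0.0, 0.937, 0.349, 0.0]
contact_force: [-0.4, -0.1, 1.7]
gripper_width: 0.561
grasp_force: 0.0
```

```bash
python3 valves.py w5 0.058
```

```text
time 18.2833
joint_pos [-0.3136 -0.2777  1.9425 -0.      1.4763  0.5444]
tool_pos [ 0.4809 -0.0779  0.216 ]
tool_rot [2.000e-04 9.372e-01 3.489e-01 2.000e-04]
contact_force [-0.356  -0.0639  1.7246]
gripper_width 0.5613
grasp_force 0.0
px [303.  19.] 291 med [ 0.6065 -0.0172  0.0811] top 2 [ 0.5411 -0.0254  0.358 ] hsv [ 19. 147. 177.]
px [410.  42.] 1124 med [ 0.6406 -0.0904  0.1174] top 701 [ 0.6403 -0.0921  0.1191] hsv [ 20. 142. 227.]
   knob circle ((596.11083984375, -61.213768005371094), 65.67915344238281)  block ((645.69580078125, -92.82093811035156), (70.85979461669922, 39.932106018066406), 10.207863807678223)
px [373.  79.] 242 med [ 0.6128 -0.0963  0.0814] top 0  hsv [ 19. 147. 178.]
px [406. 135.] 260 med [ 0.6058 -0.1704  0.0503] top 1 [ 0.5411 -0.0254  0.358 ] hsv [ 20. 140. 228.]
px [507. 255.] 133 med [ 0.6032 -0.4254  0.0126] top 1 [ 0.5411 -0.0254  0.358 ] hsv [ 19. 150. 119.]
```

Request:
arm_command([
  [40, [0, 0, 0], [0, 0, 0.07]],
  [40, [0, 0, 0], [0, 0, 0.14]],
  [40, [0, 0, 0], [0, 0, 0.21]],
  [40, [0, 0, 0], [0, 0, 0.28]],
  [40, [0, 0, 0], [0, 0, 0.35]],
  [40, [0, 0, 0], [0, 0, 0.42]],
  [40, [0, 0, 0], [0, 0, 0.49]],
  [40, [0, 0, 0], [0, 0, 0.56]],
  [40, [0, 0, 0], [0, 0, 0.63]],
  [40, [0, 0, 0], [0, 0, 0.65]],
  [40, [0, 0, 0], [0, 0, 0.65]],
  [40, [0, 0, 0], [0, 0, 0.65]],
])

```text
time: 19.33
tool_pos: [0.4822, -0.0783, 0.216]
tool_rot: [0.0, 0.65, 0.76, 0.0]
contact_force: [-0.0, -0.4, 0.1]
gripper_width: 0.466
grasp_force: 0.0
```

```bash
python3 valves.py w6 0.058
python3 - <<'E'
from h import *
f=grab('wrist'); P=depthpts(f); q=P.reshape(-1,3)
a=np.radians(8.9); R=np.array([[np.cos(a),np.sin(a)],[-np.sin(a),np.cos(a)]]); c=np.array([.5904,-.0614])
l=(q[:,:2]-c)@R.T
m=(q[:,2]>.09)&(q[:,2]<.114)&(abs(l[:,0]+.115)<.03)&(abs(l[:,1])<.08)
w=l[m]; print(m.sum(),np.median(w,0),np.percentile(w,[3,97],axis=0),np.percentile(q[m][:,2],[10,50,90]))
a,b=cv2.imread('pics/w5.png'),cv2.imread('pics/w6.png'); cv2.imwrite('pics/w56.png',np.hstack([cv2.resize(a,(400,300)),cv2.resize(b,(400,300))]))
E
```

```text
time 19.3333
joint_pos [-0.3134 -0.2739  1.9395 -0.      1.4756 -0.469 ]
tool_pos [ 0.4822 -0.0783  0.216 ]
tool_rot [2.000e-04 6.500e-01 7.599e-01 1.000e-04]
contact_force [-0.0496 -0.4026  0.0887]
gripper_width 0.4657
grasp_force 0.0
px [401. 132.] 302 med [ 0.6062 -0.0174  0.0799] top 1 [0.4697 0.0009 0.3579] hsv [ 19. 146. 159.]
px [450. 139.] 938 med [ 0.6314 -0.0132  0.1178] top 641 [ 0.6343 -0.0135  0.1184] hsv [ 22. 133. 241.]
   knob circle ((558.69580078125, -7.2133331298828125), 89.33132934570312)  block ((637.6881713867188, -13.285736083984375), (65.98977661132812, 42.53929901123047), 4.8027801513671875)
px [384. 211.] 243 med [ 0.6126 -0.0966  0.0797] top 1 [0.4697 0.0009 0.3579] hsv [ 19. 145. 159.]
px [428. 224.] 857 med [ 0.6388 -0.091   0.1171] top 500 [ 0.641  -0.0929  0.1184] hsv [ 20. 134. 227.]
   knob circle ((561.7731323242188, -48.05525588989258), 104.2584457397461)  block ((646.8956298828125, -92.43943786621094), (72.77055358886719, 39.60320281982422), 11.094776153564453)
px [351. 260.] 98 med [ 0.6072 -0.1726  0.0504] top 0  hsv [ 22. 130. 240.]
1533 [-0.11441667  0.00609839] [[-0.11979774 -0.05034021]
 [-0.10320424  0.05318597]] [0.09881657 0.10735894 0.10867814]
```

View pics/w56.png

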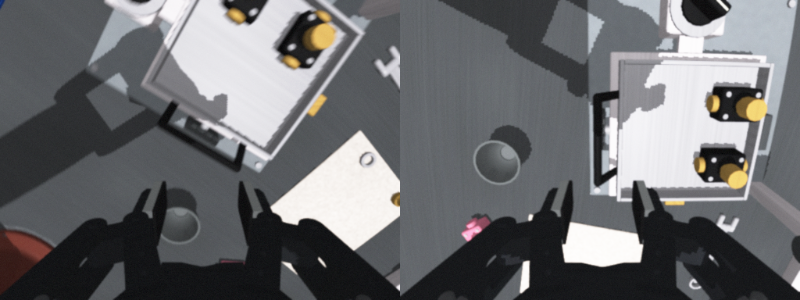

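Request:
arm_command([
  [28, [-0.016, -0.003, -0.08], [0, 0, 0]],
  [28, [-0.016, -0.003, -0.16], [0, 0, 0]],
  [28, [-0.016, -0.003, -0.24], [0, 0, 0]],
  [28, [-0.016, -0.003, -0.31], [0, 0, 0]],
  [28, [-0.016, -0.003, -0.36], [0, 0, 0]],
  [28, [-0.016, -0.003, -0.4], [0, 0, 0]],
  [28, [-0.016, -0.003, -0.43], [0, 0, 0]],
  [28, [-0.016, -0.003, -0.43], [0, 0, 0]],
])

```text
time: 20.1
tool_pos: [0.4762, -0.0788, 0.0848]
tool_rot: [-0.002, 0.65, 0.76, -0.001]
contact_force: [-0.2, 1.0, -0.1]
gripper_width: 0.325
grasp_force: 0.0
```

Request:
arm_command([
  [2, [0, 0, 0], [0, 0, 0]],
  [2, [0, 0, 0], [0, 0, 0]],
  [2, [0, 0, 0], [0, 0, 0]],
  [2, [0, 0, 0], [0, 0, 0]],
  [2, [0, 0, 0], [0, 0, 0]],
  [2, [0, 0, 0], [0, 0, 0]],
])

```text
time: 20.6
tool_pos: [0.4769, -0.0795, 0.0876]
tool_rot: [-0.0, 0.65, 0.76, -0.001]
contact_force: [-5.2, 0.1, 1.0]
gripper_width: 0.094
grasp_force: 58.5
```

```bash
cat > arc.py <<'E'
import numpy as np
def arc(th0,ths,p=(-.2098,.031),yaw=8.9):
    a=np.radians(yaw)
    f=lambda t:np.array([p[0]*np.cos(t)+p[1]*np.sin(t),-p[0]*np.sin(t)+p[1]*np.cos(t)])
    for t in ths:
        d=(f(np.radians(t))-f(np.radians(th0)))/.3; w=(t-th0)/90
        print(t,np.round([d[0]*np.cos(a),d[0]*np.sin(a),d[1]],3),np.round([-w*np.sin(a),w*np.cos(a),0],3))
E
python3 -c "
from arc import *
arc(0,range(2,13,2));arc(12,range(14,25,2));arc(24,[26,28,30,32,34,35.5])"
```

```text
2 [0.004 0.001 0.024] [-0.003  0.022  0.   ]
4 [0.009 0.001 0.049] [-0.007  0.044  0.   ]
6 [0.014 0.002 0.073] [-0.01   0.066  0.   ]
8 [0.021 0.003 0.096] [-0.014  0.088  0.   ]
10 [0.028 0.004 0.12 ] [-0.017  0.11   0.   ]
12 [0.036 0.006 0.143] [-0.021  0.132  0.   ]
14 [0.009 0.001 0.023] [-0.003  0.022  0.   ]
16 [0.019 0.003 0.046] [-0.007  0.044  0.   ]
18 [0.029 0.005 0.068] [-0.01   0.066  0.   ]
20 [0.04  0.006 0.09 ] [-0.014  0.088  0.   ]
22 [0.052 0.008 0.111] [-0.017  0.11   0.   ]
24 [0.065 0.01  0.132] [-0.021  0.132  0.   ]
26 [0.013 0.002 0.021] [-0.003  0.022  0.   ]
28 [0.028 0.004 0.041] [-0.007  0.044  0.   ]
30 [0.042 0.007 0.06 ] [-0.01   0.066  0.   ]
32 [0.058 0.009 0.079] [-0.014  0.088  0.   ]
34 [0.074 0.012 0.098] [-0.017  0.11   0.   ]
35.5 [0.086 0.014 0.111] [-0.02   0.126  0.   ]
```

Request:
arm_command([
  [2, [0.002, 0, 0.012], [-0.002, 0.011, 0]],
  [2, [0.004, 0.001, 0.024], [-0.003, 0.022, 0]],
  [2, [0.007, 0.001, 0.037], [-0.005, 0.033, 0]],
  [2, [0.009, 0.001, 0.049], [-0.007, 0.044, 0]],
  [2, [0.012, 0.002, 0.061], [-0.009, 0.055, 0]],
  [2, [0.014, 0.002, 0.073], [-0.01, 0.066, 0]],
  [2, [0.018, 0.003, 0.085], [-0.012, 0.077, 0]],
  [2, [0.021, 0.003, 0.096], [-0.014, 0.088, 0]],
  [2, [0.025, 0.004, 0.108], [-0.016, 0.099, 0]],
  [2, [0.028, 0.004, 0.12], [-0.017, 0.11, 0]],
  [2, [0.032, 0.005, 0.132], [-0.019, 0.121, 0]],
  [2, [0.036, 0.006, 0.143], [-0.021, 0.132, 0]],
])

```text
time: 21.6
tool_pos: [0.4869, -0.0779, 0.1291]
tool_rot: [-0.07, 0.646, 0.756, -0.082]
contact_force: [-6.2, -5.4, -6.3]
gripper_width: 0.089
grasp_force: 58.5
```

Request:
arm_command([
  [2, [0.005, 0.001, 0.012], [-0.002, 0.011, 0]],
  [2, [0.009, 0.001, 0.023], [-0.003, 0.022, 0]],
  [2, [0.014, 0.002, 0.035], [-0.005, 0.033, 0]],
  [2, [0.019, 0.003, 0.046], [-0.007, 0.044, 0]],
  [2, [0.024, 0.004, 0.057], [-0.009, 0.055, 0]],
  [2, [0.029, 0.005, 0.068], [-0.01, 0.066, 0]],
  [2, [0.034, 0.005, 0.079], [-0.012, 0.077, 0]],
  [2, [0.04, 0.006, 0.09], [-0.014, 0.088, 0]],
  [2, [0.046, 0.007, 0.101], [-0.016, 0.099, 0]],
  [2, [0.052, 0.008, 0.111], [-0.017, 0.11, 0]],
  [2, [0.058, 0.009, 0.122], [-0.019, 0.121, 0]],
  [2, [0.065, 0.01, 0.132], [-0.021, 0.132, 0]],
])

```text
time: 22.6
tool_pos: [0.5063, -0.075, 0.1693]
tool_rot: [-0.137, 0.635, 0.743, -0.161]
contact_force: [-9.3, -5.2, -2.8]
gripper_width: 0.094
grasp_force: 58.7
```

Request:
arm_command([
  [2, [0.007, 0.001, 0.011], [-0.002, 0.011, 0]],
  [2, [0.013, 0.002, 0.021], [-0.003, 0.022, 0]],
  [2, [0.02, 0.003, 0.031], [-0.005, 0.033, 0]],
  [2, [0.028, 0.004, 0.041], [-0.007, 0.044, 0]],
  [2, [0.035, 0.006, 0.051], [-0.009, 0.055, 0]],
  [2, [0.042, 0.007, 0.06], [-0.01, 0.066, 0]],
  [2, [0.05, 0.008, 0.07], [-0.012, 0.077, 0]],
  [2, [0.058, 0.009, 0.079], [-0.014, 0.088, 0]],
  [2, [0.066, 0.011, 0.089], [-0.016, 0.099, 0]],
  [2, [0.074, 0.012, 0.098], [-0.017, 0.11, 0]],
  [2, [0.086, 0.014, 0.111], [-0.02, 0.126, 0]],
  [2, [0.086, 0.014, 0.111], [-0.02, 0.126, 0]],
])

```text
time: 23.6
tool_pos: [0.5331, -0.0709, 0.204]
tool_rot: [-0.2, 0.619, 0.723, -0.235]
contact_force: [-9.4, -5.5, 1.4]
gripper_width: 0.087
grasp_force: 59.1
```

Run:
```python
from fit import *
st()
for n in('scene','wrist'):
    f=grab(n,n+'7.png'); P=depthpts(f)
    hsv=cv2.cvtColor(f['color'],cv2.COLOR_RGB2HSV); q=P.reshape(-1,3); h=hsv.reshape(-1,3)
    a=np.radians(8.9); R=np.array([[np.cos(a),np.sin(a)],[-np.sin(a),np.cos(a)]]); c=np.array([.5904,-.0614])
    l=(q[:,:2]-c)@R.T
    m=(abs(l[:,1])<.07)&(l[:,0]>-.06)&(l[:,0]<.03)&(h[:,1]<40)&(h[:,2]>90)&(q[:,2]>.06)&(q[:,2]<.2)
    if m.sum()>60:
        c,p,sd,k=plane(np.c_[l[m],q[m][:,2]]); print(n,m.sum(),k,c,p,sd,'tilt',np.degrees(np.arctan(-p[0])))
a=cv2.imread('pics/scene7.png')[130:290,180:380]; b=cv2.imread('pics/wrist7.png')
cv2.imwrite('pics/s7.png',np.hstack([cv2.resize(a,(400,320)),cv2.resize(b,(400,320))]))
```

```text
time 23.6
joint_pos [-0.1714  0.2729  1.5035 -0.2068  1.9581 -0.3461]
tool_pos [ 0.5331 -0.0709  0.204 ]
tool_rot [-0.1995  0.6186  0.7227 -0.2349]
contact_force [-9.3702 -5.4503  1.381 ]
gripper_width 0.0872
grasp_force 59.0627
scene 1757 1649 [-0.00908205 -0.00621554  0.13226274] [-0.71224809 -0.00307899  0.13195681] 0.0019432615324011392 tilt 35.460297542129055
wrist 30299 27287 [-0.0073051   0.01700425  0.13192042] [-0.71339639  0.00211593  0.13191554] 0.0007160902714839873 tilt 35.503923330124
```

View pics/s7.png

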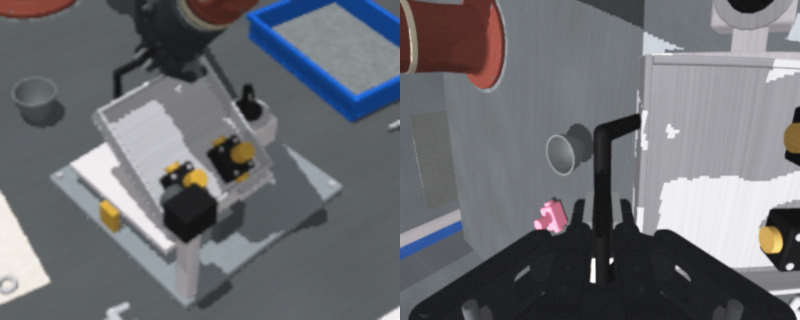

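The tray is tilted 35.5° and both valves stand in it. Holding for just over 2 s, then lowering.

Request:
arm_command([
  [2, [0, 0, 0], [0, 0, 0]],
  [2, [0, 0, 0], [0, 0, 0]],
  [2, [0, 0, 0], [0, 0, 0]],
  [2, [0, 0, 0], [0, 0, 0]],
  [2, [0, 0, 0], [0, 0, 0]],
  [2, [0, 0, 0], [0, 0, 0]],
  [2, [0, 0, 0], [0, 0, 0]],
  [2, [0, 0, 0], [0, 0, 0]],
  [2, [0, 0, 0], [0, 0, 0]],
  [2, [0, 0, 0], [0, 0, 0]],
  [2, [0, 0, 0], [0, 0, 0]],
  [2, [0, 0, 0], [0, 0, 0]],
])

```text
time: 24.7
tool_pos: [0.5331, -0.0709, 0.204]
tool_rot: [-0.199, 0.619, 0.723, -0.234]
contact_force: [-7.6, -4.1, 0.4]
gripper_width: 0.088
grasp_force: 59.1
```

Request:
arm_command([
  [2, [0, 0, 0], [0, 0, 0]],
  [2, [0, 0, 0], [0, 0, 0]],
  [2, [0, 0, 0], [0, 0, 0]],
  [2, [0, 0, 0], [0, 0, 0]],
  [2, [0, 0, 0], [0, 0, 0]],
  [2, [0, 0, 0], [0, 0, 0]],
  [2, [0, 0, 0], [0, 0, 0]],
  [2, [0, 0, 0], [0, 0, 0]],
  [2, [0, 0, 0], [0, 0, 0]],
  [2, [0, 0, 0], [0, 0, 0]],
  [2, [0, 0, 0], [0, 0, 0]],
  [2, [0, 0, 0], [0, 0, 0]],
])

```text
time: 25.7
tool_pos: [0.5331, -0.0709, 0.204]
tool_rot: [-0.199, 0.619, 0.723, -0.234]
contact_force: [-8.7, -4.7, -0.6]
gripper_width: 0.09
grasp_force: 59.1
```

```bash
python3 -c "
from arc import *
arc(35.5,[33.5,31.5,29.5,27.5,25.5,23.5]);arc(23.5,[21.5,19.5,17.5,15.5,13.5,11.5]);arc(11.5,[9.5,7.5,5.5,3.5,1.5,0,-0.5])"
```

```text
33.5 [-0.017 -0.003 -0.018] [ 0.003 -0.022  0.   ]
31.5 [-0.033 -0.005 -0.037] [ 0.007 -0.044  0.   ]
29.5 [-0.048 -0.007 -0.056] [ 0.01  -0.066  0.   ]
27.5 [-0.063 -0.01  -0.076] [ 0.014 -0.088  0.   ]
25.5 [-0.076 -0.012 -0.096] [ 0.017 -0.11   0.   ]
23.5 [-0.09  -0.014 -0.117] [ 0.021 -0.132  0.   ]
21.5 [-0.013 -0.002 -0.021] [ 0.003 -0.022  0.   ]
19.5 [-0.024 -0.004 -0.043] [ 0.007 -0.044  0.   ]
17.5 [-0.035 -0.006 -0.065] [ 0.01  -0.066  0.   ]
15.5 [-0.046 -0.007 -0.087] [ 0.014 -0.088  0.   ]
13.5 [-0.055 -0.009 -0.11 ] [ 0.017 -0.11   0.   ]
11.5 [-0.064 -0.01  -0.133] [ 0.021 -0.132  0.   ]
9.5 [-0.008 -0.001 -0.023] [ 0.003 -0.022  0.   ]
7.5 [-0.015 -0.002 -0.047] [ 0.007 -0.044  0.   ]
5.5 [-0.021 -0.003 -0.071] [ 0.01  -0.066  0.   ]
3.5 [-0.027 -0.004 -0.095] [ 0.014 -0.088  0.   ]
1.5 [-0.031 -0.005 -0.119] [ 0.017 -0.11   0.   ]
0 [-0.034 -0.005 -0.137] [ 0.02  -0.126  0.   ]
-0.5 [-0.035 -0.005 -0.143] [ 0.021 -0.132  0.   ]
```

Request:
arm_command([
  [2, [-0.008, -0.001, -0.009], [0.002, -0.011, 0]],
  [2, [-0.017, -0.003, -0.018], [0.003, -0.022, 0]],
  [2, [-0.025, -0.004, -0.028], [0.005, -0.033, 0]],
  [2, [-0.033, -0.005, -0.037], [0.007, -0.044, 0]],
  [2, [-0.04, -0.006, -0.047], [0.009, -0.055, 0]],
  [2, [-0.048, -0.007, -0.056], [0.01, -0.066, 0]],
  [2, [-0.055, -0.009, -0.066], [0.012, -0.077, 0]],
  [2, [-0.063, -0.01, -0.076], [0.014, -0.088, 0]],
  [2, [-0.07, -0.011, -0.086], [0.016, -0.099, 0]],
  [2, [-0.076, -0.012, -0.096], [0.017, -0.11, 0]],
  [2, [-0.083, -0.013, -0.107], [0.019, -0.121, 0]],
  [2, [-0.09, -0.014, -0.117], [0.021, -0.132, 0]],
])

```text
time: 26.7
tool_pos: [0.5082, -0.0748, 0.1714]
tool_rot: [-0.13, 0.636, 0.744, -0.154]
contact_force: [-2.4, -2.4, 7.9]
gripper_width: 0.089
grasp_force: 60.2
```

Request:
arm_command([
  [2, [-0.007, -0.001, -0.01], [0.002, -0.011, 0]],
  [2, [-0.013, -0.002, -0.021], [0.003, -0.022, 0]],
  [2, [-0.019, -0.003, -0.032], [0.005, -0.033, 0]],
  [2, [-0.024, -0.004, -0.043], [0.007, -0.044, 0]],
  [2, [-0.03, -0.005, -0.054], [0.009, -0.055, 0]],
  [2, [-0.035, -0.006, -0.065], [0.01, -0.066, 0]],
  [2, [-0.041, -0.006, -0.076], [0.012, -0.077, 0]],
  [2, [-0.046, -0.007, -0.087], [0.014, -0.088, 0]],
  [2, [-0.051, -0.008, -0.098], [0.016, -0.099, 0]],
  [2, [-0.055, -0.009, -0.11], [0.017, -0.11, 0]],
  [2, [-0.06, -0.009, -0.121], [0.019, -0.121, 0]],
  [2, [-0.064, -0.01, -0.133], [0.021, -0.132, 0]],
])

```text
time: 27.7
tool_pos: [0.488, -0.0778, 0.1308]
tool_rot: [-0.064, 0.646, 0.756, -0.077]
contact_force: [-6.8, -1.5, 8.4]
gripper_width: 0.089
grasp_force: 60.3
```

Request:
arm_command([
  [2, [-0.004, 0, -0.012], [0.002, -0.011, 0]],
  [2, [-0.008, -0.001, -0.023], [0.003, -0.022, 0]],
  [2, [-0.012, -0.002, -0.035], [0.005, -0.033, 0]],
  [2, [-0.015, -0.002, -0.047], [0.007, -0.044, 0]],
  [2, [-0.018, -0.003, -0.059], [0.009, -0.055, 0]],
  [2, [-0.021, -0.003, -0.071], [0.01, -0.066, 0]],
  [2, [-0.024, -0.004, -0.083], [0.012, -0.077, 0]],
  [2, [-0.027, -0.004, -0.095], [0.014, -0.088, 0]],
  [2, [-0.029, -0.005, -0.107], [0.016, -0.099, 0]],
  [2, [-0.031, -0.005, -0.119], [0.017, -0.11, 0]],
  [2, [-0.034, -0.005, -0.137], [0.02, -0.126, 0]],
  [2, [-0.035, -0.005, -0.141], [0.02, -0.128, 0]],
])

```text
time: 28.7
tool_pos: [0.477, -0.0795, 0.0874]
tool_rot: [0.001, 0.65, 0.76, 0.0]
contact_force: [-9.6, -1.2, 9.5]
gripper_width: 0.088
grasp_force: 60.7
```

Request:
arm_command([
  [2, [0, 0, 0], [0, 0, 0]],
  [2, [0, 0, 0], [0, 0, 0]],
  [2, [0, 0, 0], [0, 0, 0]],
])

```text
time: 28.95
tool_pos: [0.477, -0.0795, 0.0875]
tool_rot: [0.001, 0.649, 0.76, -0.0]
contact_force: [-7.9, -1.8, 6.0]
gripper_width: 0.088
grasp_force: 60.3
```

```bash
cat > tilt.py <<'E'
from fit import *
f=grab('wrist'); P=depthpts(f)
hsv=cv2.cvtColor(f['color'],cv2.COLOR_RGB2HSV); q=P.reshape(-1,3); h=hsv.reshape(-1,3)
a=np.radians(8.9); R=np.array([[np.cos(a),np.sin(a)],[-np.sin(a),np.cos(a)]]); c=np.array([.5904,-.0614])
l=(q[:,:2]-c)@R.T
m=(abs(l[:,1])<.07)&(l[:,0]>-.07)&(l[:,0]<.01)&(h[:,1]<40)&(q[:,2]>.04)&(q[:,2]<.075)
print('tilt',m.sum(),plane(np.c_[l[m],q[m][:,2]]))
E
python3 tilt.py
```

```text
tilt 23290 (array([-0.02870895,  0.01672571,  0.05839109]), array([0.00079757, 0.00065714, 0.05839522]), np.float64(0.000583721091387534), np.int64(22933))
```

Request:
arm_command([
  [28, [0, 0, 0], [0, 0, 0]],
  [28, [0, 0, 0], [0, 0, 0]],
  [28, [0, 0, 0], [0, 0, 0]],
  [28, [0, 0, 0.04], [0, 0, 0]],
  [28, [0, 0, 0.12], [0, 0, 0]],
  [28, [0, 0, 0.25], [0, 0, 0]],
  [28, [0, 0, 0.38], [0, 0, 0]],
  [48, [0, 0, 0.5], [0, 0, -0.07]],
  [48, [0.05, 0, 0.55], [0, 0, -0.14]],
  [48, [0.1, 0, 0.55], [0, 0, -0.21]],
  [48, [0.1, 0, 0.55], [0, 0, -0.28]],
  [48, [0.1, 0, 0.55], [0, 0, -0.35]],
])

```text
time: 30.0
tool_pos: [0.5079, -0.0788, 0.2524]
tool_rot: [0.002, 0.833, 0.553, 0.002]
contact_force: [-0.6, 0.3, 0.5]
gripper_width: 0.563
grasp_force: 0.0
```

Request:
arm_command([
  [48, [0, 0, 0], [0, 0, -0.07]],
  [48, [0, 0, 0], [0, 0, -0.14]],
  [48, [0, 0, 0], [0, 0, -0.21]],
  [48, [0, 0, 0], [0, 0, -0.28]],
  [48, [0, 0, 0], [0, 0, -0.35]],
  [48, [0, 0, 0], [0, 0, -0.42]],
  [48, [0, 0, 0], [0, 0, -0.49]],
  [48, [0, 0, 0], [0, 0, -0.56]],
  [48, [0, 0, 0], [0, 0, -0.63]],
  [48, [0, 0, 0], [0, 0, -0.65]],
  [48, [0, 0, 0], [0, 0, -0.65]],
])

```text
time: 30.92
tool_pos: [0.5071, -0.0787, 0.2516]
tool_rot: [0.002, 0.997, 0.078, 0.001]
contact_force: [0.2, 0.4, -0.0]
gripper_width: 0.563
grasp_force: 0.0
```

```bash
python3 tilt.py; python3 valves.py w8 0.058
```

```text
tilt 9638 (array([-0.02785056, -0.00021455,  0.05837561]), array([0.00012379, 0.0004755 , 0.05836713]), np.float64(0.0007132786255009335), np.int64(9471))
time 30.9667
joint_pos [-0.2977 -0.2317  1.8459 -0.0027  1.5251  1.1154]
tool_pos [ 0.5071 -0.0788  0.2514]
tool_rot [1.700e-03 9.969e-01 7.880e-02 6.000e-04]
contact_force [ 0.8351 -0.0091  0.2068]
gripper_width 0.5656
grasp_force 0.0
px [207.  16.] 804 med [ 0.6359 -0.0148  0.1181] top 685 [ 0.6362 -0.0142  0.1194] hsv [ 21. 140. 233.]
   knob circle ((614.21435546875, -34.71009826660156), 41.96146774291992)  block ((630.3877563476562, -14.619043350219727), (51.436851501464844, 40.404720306396484), 9.827484130859375)
px [302.  16.] 761 med [ 0.6484 -0.0928  0.1181] top 688 [ 0.6483 -0.0929  0.1194] hsv [ 22. 137. 237.]
   knob circle ((622.5294799804688, -80.90850830078125), 40.09001159667969)  block ((643.7973022460938, -94.04773712158203), (51.262603759765625, 40.2394905090332), 8.131148338317871)
px [214.  55.] 162 med [ 0.6089 -0.0188  0.0824] top 0  hsv [ 20.  145.  202.5]
px [295.  55.] 165 med [ 0.6207 -0.0965  0.0819] top 1 [ 0.5856 -0.0654  0.3934] hsv [ 20. 145. 196.]
px [355.  83.] 343 med [ 0.6075 -0.169   0.05  ] top 0  hsv [ 20. 141. 227.]
```

View pics/w8.png

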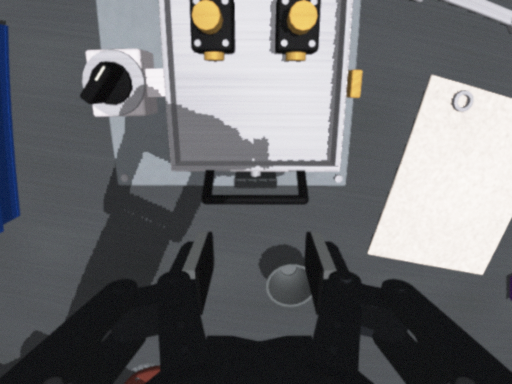

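Both valves stand in the lowered tray against the far wall, knobs at (207,16) and (302,16). The tray and platform are level.

Request:
arm_command([
  [48, [0.1, 0.05, 0], [0, 0, 0]],
  [48, [0.2, 0.1, 0], [0, 0, 0]],
  [48, [0.3, 0.16, 0], [0, 0, 0]],
  [48, [0.4, 0.214, 0], [0, 0, 0]],
  [48, [0.43, 0.214, 0], [0, 0, 0]],
  [48, [0.43, 0.214, -0.1], [0, 0, 0]],
  [48, [0.43, 0.214, -0.2], [0, 0, 0]],
  [48, [0.43, 0.214, -0.3], [0, 0, 0]],
  [48, [0.43, 0.214, -0.4], [0, 0, 0]],
  [48, [0.43, 0.214, -0.48], [0, 0, 0]],
  [48, [0.43, 0.214, -0.515], [0, 0, 0]],
  [48, [0.43, 0.214, -0.515], [0, 0, 0]],
])

```text
time: 32.02
tool_pos: [0.6333, -0.0146, 0.0923]
tool_rot: [0.001, 0.997, 0.078, -0.003]
contact_force: [-0.5, -0.0, 0.1]
gripper_width: 0.564
grasp_force: 0.0
```

Request:
arm_command([
  [48, [0, 0, 0], [0, 0, 0]],
  [10, [0, 0, 0], [0, 0, 0]],
  [10, [0, 0, 0], [0, 0, 0]],
  [10, [0, 0, 0], [0, 0, 0]],
  [10, [0, 0, 0], [0, 0, 0]],
  [10, [0, 0, 0], [0, 0, 0]],
  [10, [0, 0, 0.04], [0, 0, 0]],
  [10, [0, 0, 0.12], [0, 0, 0]],
  [10, [0, 0, 0.22], [0, 0, 0]],
  [10, [0, 0, 0.32], [0, 0, 0]],
  [10, [0, 0, 0.4], [0, 0, 0]],
  [10, [0, 0, 0.4], [0, 0, 0]],
])

```text
time: 33.02
tool_pos: [0.6388, -0.0151, 0.2238]
tool_rot: [0.003, 0.997, 0.078, 0.006]
contact_force: [1.4, -0.2, 0.3]
gripper_width: 0.258
grasp_force: 59.0
```

Request:
arm_command([
  [10, [0, 0, 0], [0, 0, 0]],
  [10, [0, 0, 0], [0, 0, 0]],
])

```text
time: 33.18
tool_pos: [0.6349, -0.0146, 0.2144]
tool_rot: [0.001, 0.997, 0.078, -0.001]
contact_force: [-0.5, -0.5, -2.8]
gripper_width: 0.254
grasp_force: 59.0
```

Request:
arm_command([
  [10, [-0.03, 0.1, 0], [0, 0, -0.03]],
  [10, [-0.06, 0.2, 0], [0, 0, -0.06]],
  [10, [-0.09, 0.32, 0], [0, 0, -0.088]],
  [10, [-0.12, 0.44, 0], [0, 0, -0.088]],
  [10, [-0.15, 0.56, 0], [0, 0, -0.088]],
  [10, [-0.18, 0.68, 0], [0, 0, -0.088]],
  [10, [-0.2, 0.78, 0], [0, 0, -0.088]],
  [10, [-0.22, 0.86, 0], [0, 0, -0.088]],
  [10, [-0.24, 0.92, 0], [0, 0, -0.088]],
  [10, [-0.25, 0.95, 0], [0, 0, -0.088]],
  [10, [-0.25, 0.95, 0], [0, 0, -0.088]],
  [10, [-0.25, 0.95, 0], [0, 0, -0.088]],
])

```text
time: 34.18
tool_pos: [0.5601, 0.2698, 0.214]
tool_rot: [0.002, 1.0, 0.009, -0.001]
contact_force: [0.1, 0.2, -1.6]
gripper_width: 0.256
grasp_force: 59.1
```

Run:
```python
from fit import *
st(); f=grab('wrist','w9.png'); P=depthpts(f); q=P.reshape(-1,3)
h=cv2.cvtColor(f['color'],cv2.COLOR_RGB2HSV).reshape(-1,3)
b=(h[:,0]>100)&(h[:,0]<125)&(h[:,1]>140)&(q[:,1]>.2)&(q[:,1]<.52)&(q[:,0]>.3)&(q[:,0]<.66)&(q[:,2]>.047)&(q[:,2]<.062)
print(b.sum(),np.percentile(q[b],[2,50,98],axis=0).round(4),cv2.minAreaRect((q[b][:,:2]*1000).astype(np.float32)))
g=(q[:,1]>.3)&(q[:,1]<.42)&(q[:,0]>.5)&(q[:,0]<.6)&(q[:,2]<.05)&(q[:,2]>-.02)
print('floor',g.sum(),np.median(q[g],0))
```

```text
time 34.1833
joint_pos [ 0.3308  0.059   1.6355 -0.0036  1.4514  1.8831]
tool_pos [0.5601 0.2698 0.214 ]
tool_rot [ 0.0023  1.      0.0095 -0.0014]
contact_force [ 0.0861  0.2356 -1.6036]
gripper_width 0.2561
grasp_force 59.1242
4965 [[0.3565 0.2524 0.0475]
 [0.5918 0.3875 0.0492]
 [0.6223 0.4603 0.0508]] ((487.72137451171875, 356.54315185546875), (210.43128967285156, 270.6476135253906), 89.93034362792969)
floor 7860 [0.55445909 0.36112757 0.00638549]
```

View pics/w9.png

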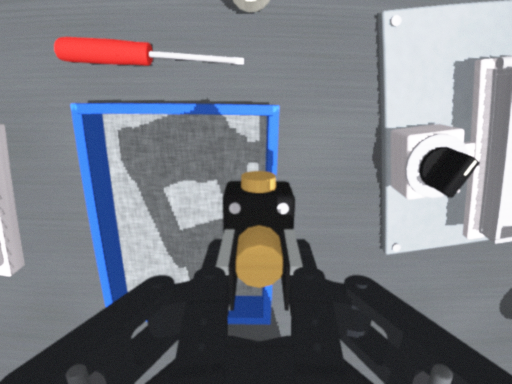

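Request:
arm_command([
  [10, [-0.03, 0.1, 0], [0, 0, 0]],
  [10, [-0.067, 0.2, 0], [0, 0, 0]],
  [10, [-0.067, 0.29, 0], [0, 0, 0]],
  [10, [-0.067, 0.29, -0.1], [0, 0, 0]],
  [10, [-0.067, 0.29, -0.2], [0, 0, 0]],
  [10, [-0.067, 0.29, -0.3], [0, 0, 0]],
  [10, [-0.067, 0.29, -0.4], [0, 0, 0]],
  [10, [-0.067, 0.29, -0.48], [0, 0, 0]],
  [10, [-0.067, 0.29, -0.53], [0, 0, 0]],
  [10, [-0.067, 0.29, -0.55], [0, 0, 0]],
  [10, [-0.067, 0.29, -0.56], [0, 0, 0]],
  [10, [-0.067, 0.29, -0.56], [0, 0, 0]],
])

```text
time: 35.23
tool_pos: [0.5415, 0.3571, 0.0484]
tool_rot: [0.001, 1.0, 0.009, 0.0]
contact_force: [-0.1, -0.0, -1.9]
gripper_width: 0.253
grasp_force: 59.4
```

Request:
arm_command([
  [10, [0, 0, -0.005], [0, 0, 0]],
  [10, [0, 0, -0.005], [0, 0, 0]],
  [10, [0, 0, -0.005], [0, 0, 0]],
])

```text
time: 35.48
tool_pos: [0.5416, 0.3578, 0.0479]
tool_rot: [0.001, 1.0, 0.009, 0.001]
contact_force: [-0.4, 0.1, -0.8]
gripper_width: 0.255
grasp_force: 59.4
```

Request:
arm_command([
  [10, [0, 0, -0.005], [0, 0, 0]],
  [10, [0, 0, -0.008], [0, 0, 0]],
  [10, [0, 0, -0.008], [0, 0, 0]],
])

```text
time: 35.73
tool_pos: [0.5411, 0.3577, 0.0448]
tool_rot: [0.001, 1.0, 0.009, 0.0]
contact_force: [-0.7, 0.1, 2.1]
gripper_width: 0.258
grasp_force: 59.8
```

Request:
arm_command([
  [48, [0, 0, 0], [0, 0, 0]],
  [48, [0, 0, 0], [0, 0, 0]],
  [48, [0, 0, 0], [0, 0, 0]],
  [48, [0, 0, 0.03], [0, 0, 0]],
  [48, [0, 0, 0.12], [0, 0, 0]],
  [48, [0, 0, 0.24], [0, 0, 0]],
  [48, [0, 0, 0.36], [0, 0, 0]],
  [48, [0, 0, 0.48], [0, 0, 0]],
  [48, [0.02, -0.08, 0.57], [0, 0, 0]],
  [48, [0.05, -0.2, 0.6], [0, 0, 0]],
  [48, [0.08, -0.32, 0.6], [0, 0, 0.05]],
  [48, [0.11, -0.44, 0.6], [0, 0, 0.088]],
])

```text
time: 36.73
tool_pos: [0.5745, 0.2244, 0.2267]
tool_rot: [0.001, 0.997, 0.081, 0.002]
contact_force: [1.0, -0.3, -0.4]
gripper_width: 0.563
grasp_force: 0.0
```

Request:
arm_command([
  [48, [0, -0.12, 0], [0, 0, 0]],
  [48, [0, -0.25, 0], [0, 0, 0]],
  [48, [0, -0.38, 0], [0, 0, 0]],
  [48, [0, -0.5, 0], [0, 0, 0]],
  [48, [0, -0.62, 0], [0, 0, 0]],
  [48, [0, -0.74, 0], [0, 0, 0]],
  [48, [0, -0.86, 0], [0, 0, 0]],
  [48, [0, -0.96, 0], [0, 0, 0]],
  [48, [0, -0.96, 0], [0, 0, 0]],
  [48, [0, -0.96, 0], [0, 0, 0]],
])

```text
time: 37.57
tool_pos: [0.5736, -0.0641, 0.2244]
tool_rot: [0.001, 0.997, 0.077, 0.0]
contact_force: [-0.3, 0.4, 0.6]
gripper_width: 0.565
grasp_force: 0.0
```

```bash
python3 valves.py w10 0.058
python3 - <<'E'
from h import *
f=grab('top','t10.png'); a=cv2.imread('pics/t10.png')[110:260,90:390]
cv2.imwrite('pics/t10b.png',np.hstack([cv2.resize(a,(480,300),interpolation=cv2.INTER_CUBIC),cv2.resize(cv2.imread('pics/w10.png'),(320,300))]))
E
```

```text
time 37.5667
joint_pos [-0.2388 -0.0568  1.7337 -0.0028  1.4634  1.1786]
tool_pos [ 0.5736 -0.0641  0.2244]
tool_rot [1.50e-03 9.97e-01 7.68e-02 2.00e-04]
contact_force [-0.2906  0.3983  0.5863]
gripper_width 0.5654
grasp_force 0.0
px [303.  65.] 158 med [ 0.6768 -0.0874  0.082 ] top 1 [ 0.6522 -0.051   0.3664] hsv [ 20.  144.  210.5]
px [309. 100.] 773 med [ 0.6493 -0.0927  0.1181] top 699 [ 0.6491 -0.0927  0.1188] hsv [ 22. 136. 239.]
   knob circle ((648.6666259765625, -77.93931579589844), 27.1339111328125)  block ((651.4480590820312, -92.83345031738281), (67.78650665283203, 40.48514175415039), 8.292352676391602)
px [301. 129.] 127 med [ 0.6212 -0.0961  0.0823] top 1 [ 0.6522 -0.051   0.3664] hsv [ 20. 144. 211.]
px [360. 147.] 362 med [ 0.6084 -0.1683  0.0499] top 0  hsv [ 20. 141. 223.]
```

View pics/t10b.png

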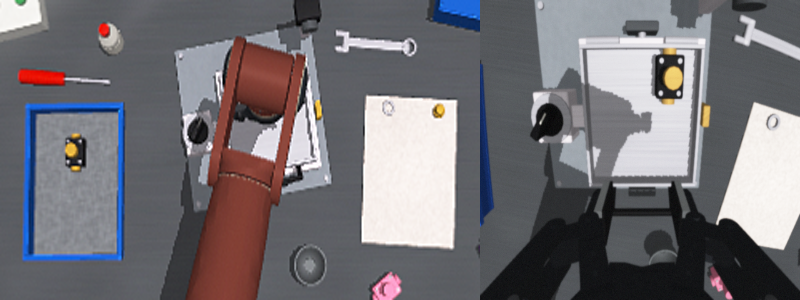

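Valve A stands in the tote at (75,150) in the left panel, and B is still in the tray.

Request:
arm_command([
  [48, [0.1, -0.05, 0], [0, 0, 0]],
  [48, [0.2, -0.096, 0], [0, 0, 0]],
  [48, [0.251, -0.096, 0], [0, 0, 0]],
  [48, [0.251, -0.096, -0.08], [0, 0, 0]],
  [48, [0.251, -0.096, -0.18], [0, 0, 0]],
  [48, [0.251, -0.096, -0.28], [0, 0, 0]],
  [48, [0.251, -0.096, -0.36], [0, 0, 0]],
  [48, [0.251, -0.096, -0.41], [0, 0, 0]],
  [48, [0.251, -0.096, -0.428], [0, 0, 0]],
  [48, [0.251, -0.096, -0.428], [0, 0, 0]],
  [48, [0.251, -0.096, -0.428], [0, 0, 0]],
])

```text
time: 38.58
tool_pos: [0.6499, -0.0911, 0.0969]
tool_rot: [0.002, 0.997, 0.079, 0.001]
contact_force: [-1.3, 0.2, 0.4]
gripper_width: 0.562
grasp_force: 0.0
```

Request:
arm_command([
  [10, [0, 0, 0], [0, 0, 0]],
  [10, [0, 0, 0], [0, 0, 0]],
  [10, [0, 0, 0], [0, 0, 0]],
  [10, [0, 0, 0], [0, 0, 0]],
  [10, [0, 0, 0], [0, 0, 0]],
  [10, [0, 0, 0.04], [0, 0, 0]],
  [10, [0, 0, 0.12], [0, 0, 0]],
  [10, [0, 0, 0.22], [0, 0, 0]],
  [10, [0, 0, 0.32], [0, 0, 0]],
  [10, [0, 0, 0.4], [0, 0, 0]],
  [10, [0, 0, 0.4], [0, 0, 0]],
  [10, [0, 0, 0.4], [0, 0, 0]],
])

```text
time: 39.58
tool_pos: [0.6497, -0.0917, 0.2176]
tool_rot: [0.002, 0.997, 0.078, 0.002]
contact_force: [0.6, 0.1, -2.5]
gripper_width: 0.256
grasp_force: 58.9
```

Request:
arm_command([
  [10, [-0.05, 0.1, 0], [0, 0, 0]],
  [10, [-0.1, 0.2, 0], [0, 0, -0.03]],
  [10, [-0.15, 0.32, 0], [0, 0, -0.06]],
  [10, [-0.2, 0.43, 0], [0, 0, -0.088]],
  [10, [-0.25, 0.54, 0], [0, 0, -0.088]],
  [10, [-0.31, 0.65, 0], [0, 0, -0.088]],
  [10, [-0.36, 0.76, 0], [0, 0, -0.088]],
  [10, [-0.42, 0.86, 0], [0, 0, -0.088]],
  [10, [-0.46, 0.93, 0], [0, 0, -0.088]],
  [10, [-0.5, 0.97, 0], [0, 0, -0.088]],
  [10, [-0.5, 0.97, 0], [0, 0, -0.088]],
  [10, [-0.5, 0.97, 0], [0, 0, -0.088]],
])

```text
time: 40.58
tool_pos: [0.4974, 0.1997, 0.213]
tool_rot: [0.002, 1.0, 0.01, -0.002]
contact_force: [-0.3, -0.0, -1.0]
gripper_width: 0.258
grasp_force: 59.1
```

Request:
arm_command([
  [10, [-0.05, 0.12, 0], [0, 0, 0]],
  [10, [-0.1, 0.24, 0], [0, 0, 0]],
  [10, [-0.15, 0.36, 0], [0, 0, 0]],
  [10, [-0.2, 0.48, 0], [0, 0, 0]],
  [10, [-0.21, 0.523, -0.1], [0, 0, 0]],
  [10, [-0.21, 0.523, -0.21], [0, 0, 0]],
  [10, [-0.21, 0.523, -0.32], [0, 0, 0]],
  [10, [-0.21, 0.523, -0.42], [0, 0, 0]],
  [10, [-0.21, 0.523, -0.5], [0, 0, 0]],
  [10, [-0.21, 0.523, -0.545], [0, 0, 0]],
  [10, [-0.21, 0.523, -0.56], [0, 0, 0]],
  [10, [-0.21, 0.523, -0.56], [0, 0, 0]],
])

```text
time: 41.58
tool_pos: [0.4359, 0.3553, 0.0463]
tool_rot: [0.002, 1.0, 0.009, -0.001]
contact_force: [0.7, 0.5, -2.0]
gripper_width: 0.256
grasp_force: 59.7
```

Request:
arm_command([
  [10, [0, 0, -0.005], [0, 0, 0]],
  [10, [0, 0, -0.01], [0, 0, 0]],
  [10, [0, 0, -0.01], [0, 0, 0]],
  [10, [0, 0, -0.01], [0, 0, 0]],
])

```text
time: 41.92
tool_pos: [0.4365, 0.3567, 0.0452]
tool_rot: [0.001, 1.0, 0.009, 0.0]
contact_force: [0.3, -0.1, -1.5]
gripper_width: 0.256
grasp_force: 59.7
```

Request:
arm_command([
  [10, [0, 0, -0.004], [0, 0, 0]],
  [10, [0, 0, -0.007], [0, 0, 0]],
  [10, [0, 0, -0.007], [0, 0, 0]],
  [10, [0, 0, -0.007], [0, 0, 0]],
])

```text
time: 42.25
tool_pos: [0.4366, 0.3568, 0.044]
tool_rot: [0.001, 1.0, 0.009, 0.0]
contact_force: [-2.1, -2.3, 5.9]
gripper_width: 0.257
grasp_force: 60.3
```

Request:
arm_command([
  [48, [0, 0, 0], [0, 0, 0]],
  [48, [0, 0, 0], [0, 0, 0]],
  [48, [0, 0, 0], [0, 0, 0]],
  [48, [0, 0, 0.03], [0, 0, 0]],
  [48, [0, 0, 0.12], [0, 0, 0]],
  [48, [0, 0, 0.24], [0, 0, 0]],
  [48, [0, 0, 0.36], [0, 0, 0]],
  [48, [0, 0, 0.48], [0, 0, 0]],
  [48, [0, 0, 0.6], [0, 0, 0]],
  [48, [-0.1, -0.1, 0.72], [0, 0, 0]],
  [48, [-0.15, -0.15, 0.8], [0, 0, 0]],
  [48, [-0.15, -0.15, 0.8], [0, 0, 0]],
])

```text
time: 43.25
tool_pos: [0.3911, 0.311, 0.2905]
tool_rot: [-0.001, 1.0, 0.009, 0.005]
contact_force: [1.4, -0.1, 1.9]
gripper_width: 0.562
grasp_force: 0.0
```

Request:
arm_command([
  [48, [0, 0, 0], [0, 0, 0]],
  [48, [0, 0, 0], [0, 0, 0]],
  [48, [0, 0, 0], [0, 0, 0]],
  [48, [0, 0, 0], [0, 0, 0]],
  [48, [0, 0, 0], [0, 0, 0]],
  [48, [0, 0, 0], [0, 0, 0]],
])

```text
time: 43.75
tool_pos: [0.3908, 0.3114, 0.2808]
tool_rot: [0.002, 1.0, 0.009, -0.001]
contact_force: [0.7, 0.1, 0.1]
gripper_width: 0.558
grasp_force: 0.0
```

```bash
python3 valves.py w11 0.006; python3 tilt.py
python3 - <<'E'
from h import *
f=grab('scene','s11.png')
cv2.imwrite('pics/f11.png',np.hstack([cv2.resize(cv2.imread('pics/s11.png'),(400,300)),cv2.resize(cv2.imread('pics/w11.png'),(400,300))]))
E
```

```text
time 43.75
joint_pos [ 0.5252 -0.2741  1.8326 -0.0025  1.5878  2.0773]
tool_pos [0.3908 0.3114 0.2808]
tool_rot [ 0.0022  1.      0.0093 -0.0014]
contact_force [0.7374 0.1463 0.1456]
gripper_width 0.5585
grasp_force 0.0
px [221.   1.] 32 med [0.5669 0.3584 0.0287] top 0  hsv [ 20.  129.5 224. ]
px [219.  23.] 168 med [0.5355 0.3567 0.0549] top 54 [0.5357 0.3576 0.0705] hsv [ 20.  130.  189.5]
   knob circle ((508.68017578125, 341.2034912109375), 46.60729217529297)  block ((540.3370971679688, 358.892578125), (49.754981994628906, 39.946250915527344), 0.6081065535545349)
px [222.  50.] 82 med [0.5126 0.3581 0.0276] top 1 [0.4709 0.3139 0.4226] hsv [ 21. 122. 233.]
px [224.  93.] 59 med [0.4608 0.3566 0.0273] top 0  hsv [ 21. 124. 236.]
px [221. 118.] 314 med [0.4344 0.3571 0.064 ] top 241 [0.4349 0.3565 0.0717] hsv [ 20. 142. 196.]
   knob circle ((449.6305847167969, 339.7864685058594), 33.44788360595703)  block ((435.30560302734375, 356.16998291015625), (48.77537536621094, 39.101280212402344), 0.7928707599639893)
px [225. 137.] 65 med [0.4066 0.3551 0.0282] top 0  hsv [ 19. 142. 180.]
px [  7. 332.] 766 med [-0.5173  1.3829 -0.5382] top 4 [0.4709 0.3139 0.4226] hsv [ 17. 118. 117.]
tilt 0 (array([nan, nan, nan]), array([0., 0., 0.]), np.float64(nan), np.int64(0))
  return _methods._mean(a, axis=axis, dtype=dtype,
  ret = um.true_divide(
  ret = ret.dtype.type(ret / rcount)
```

View pics/f11.png

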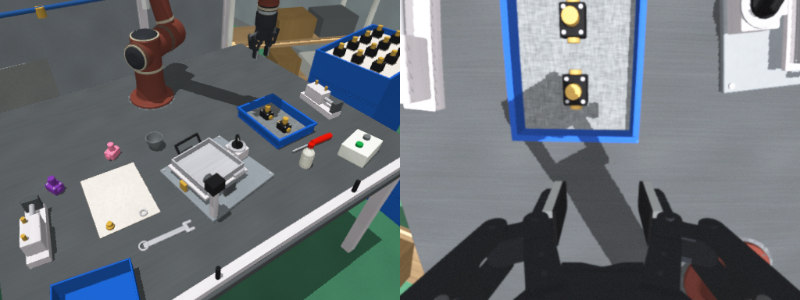

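Both valves stand upright in the tote, at (572,17) and (574,92) in the right panel. The tray is empty and down, and the bystanders haven't moved.

```bash
python3 -c "
from plant import manip; print(manip.job_done())"
```

```text
the job is handed in; nothing more can be done
None
```

Every step was carried out and the job is handed in at about 44 s of the 208 s allowed: platform levelled, both valves (only two were present) held in the tray at 35.5° for 2 s, tray lowered, and both now upright in the blue tote; the hand-in call returned no verdict.

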